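# Refill the nut bin with a hand chute

### The job

First walk the heavy steel nut bin forward until it stands square inside its taped outline, by pushing at its steel corners; nothing of the robot may press on its thin clear window or its thin clear top. Then lay all the loose hex nuts in the aluminium chute, lift the chute, hold its spout over the bin's square throat and tilt it so that the nuts slide out through the throat into the bin. Finally put the empty chute back upright on its grey mat; any nut that goes astray must end in the bin too, and the other things on the bench stay where they are.

Things in the scene. Friction and masses are not known exactly. Their poses are not given: they have to be found in the camera images.
- bin: Heavy steel bin, 110 mm along its x, 200 mm along its y, 60 mm high, about 0.9 kg, loose on the bench (friction about 0.6), too wide to grasp. Origin at the centre of its underside, z up; -x is its near face (robot's side), +x the way it has to go. Pushed on one near corner post it swings ahead about a point some 45 mm beyond its centre, towards the other post.
- post_left (a point): Middle of the near (-x) face of the bin's left (+y) near corner post, at half height: 55 mm from the bin's origin along -x, 81 mm along +y, 31 mm up. The post is solid steel, 38 mm wide, from 0 to 60 mm high. Push here.
- post_right (a point): Middle of the near (-x) face of the bin's right (-y) near corner post, at half height: 55 mm from the bin's origin along -x, 81 mm along -y, 31 mm up. The post is solid steel, 38 mm wide, from 0 to 60 mm high. Push here.
- window: The thin clear plastic window of the bin, fixed to it: 124 mm wide, between the two corner posts, its face 10 mm back from theirs. Not to be pressed (over 2 N). Same origin and axes as the bin.
- throat: The thin clear plastic top of the bin, fixed to it, from 56 to 60 mm above the bench, its near edge 14 mm back from the posts' near face, with the square throat (black rim line) 62 by 62 mm through the bin's middle, the only opening. Not to be pressed by the robot (over 2 N). Same origin and axes as the bin.
- throat_mouth (a point): Centre of the throat, at the upper face of the clear top, 60 mm above the bin's origin.
- outline: Rectangle of pale tape flush on the bench, 180 mm along its x by 270 mm along its y between tape centre lines, where the bin belongs: bin x along outline x. Origin at its centre.
- mat: Thin grey mat flush on the bench, 350 mm along its x by 100 mm along its y, the place of the chute. Origin at its centre.
- chute: Straight aluminium channel, open above, 300 mm along its x, 50 mm wide, walls up to 30 mm, 0.2 kg, loose. Origin at the centre of its underside. Channel 44 mm wide inside, floor's top 7 mm above the origin and floor's underside 4 mm; open spout at +x, end wall at -x. It is smooth: nuts slide from about 11 degrees of tilt. A bridge handle stands over its middle.
- chute_grip (a point): Middle of the bar of the chute's handle, 64 mm above the chute's origin. The black bar lies across the channel (along chute y): 12 mm thick in x, 56 mm long, from 56 to 72 mm up, on two thin posts; nuts pass under it.
- chute_spout (a point): Middle of the floor's upper face at the open spout end of the chute, 150 mm along its +x.
- nut1: Loose steel hex nut, 24 mm across flats, 27.7 mm across corners, 13 mm high, 33 g, hole not open. Origin at the centre of its underside; its flats face its own y axis and 60 degrees to either side of it. May be absent (None at the start).
- nut2: Loose steel hex nut, 24 mm across flats, 27.7 mm across corners, 13 mm high, 33 g, hole not open. Origin at the centre of its underside; its flats face its own y axis and 60 degrees to either side of it. May be absent (None at the start).
- nut3: Loose steel hex nut, 24 mm across flats, 27.7 mm across corners, 13 mm high, 33 g, hole not open. Origin at the centre of its underside; its flats face its own y axis and 60 degrees to either side of it. May be absent (None at the start).
- nut4: Loose steel hex nut, 24 mm across flats, 27.7 mm across corners, 13 mm high, 33 g, hole not open. Origin at the centre of its underside; its flats face its own y axis and 60 degrees to either side of it. May be absent (None at the start).
- nut5: Loose steel hex nut, 24 mm across flats, 27.7 mm across corners, 13 mm high, 33 g, hole not open. Origin at the centre of its underside; its flats face its own y axis and 60 degrees to either side of it. May be absent (None at the start).
- nut6: Loose steel hex nut, 24 mm across flats, 27.7 mm across corners, 13 mm high, 33 g, hole not open. Origin at the centre of its underside; its flats face its own y axis and 60 degrees to either side of it. May be absent (None at the start).
- bottle1: Bystander: white plastic bottle, 64 mm across, 170 mm high. Origin under its centre.
- bottle2: Bystander: white plastic bottle, 64 mm across, 170 mm high. Origin under its centre.
- bottle3: Bystander: white plastic bottle, 64 mm across, 170 mm high. Origin under its centre.
- supply: Bystander: metal-cased power supply, 98 by 160 mm, 38 mm high. Origin under its centre.
- pliers: Bystander: pliers lying flat, 190 mm long along x, 65 mm over the handles, 13 mm high.
- tape: Bystander: cardboard tape core, 90 mm across, 22 mm high. Origin under its centre.
- mug: Bystander: white mug, 76 mm across, 90 mm high, handle at its +y. Origin under its centre.

How it is judged:
On the way, in this order (a step that is already met when the one before it is completed fails the run):
1. the bin stands square inside its taped outline (x of bin in the frame of outline between -0.03 and 0.03 m and y of bin in the frame of outline between -0.03 and 0.03 m and z of bin in the frame of outline between -0.01 and 0.01 m and angle between the x axis of bin and the x axis of outline, either way round below 0.2 rad and angle between bin's own z axis and vertical below 0.1 rad), for 0.3 s.
2. all the nuts lie in the chute (x of nut1 in the frame of chute between -0.155 and 0.155 m and y of nut1 in the frame of chute between -0.024 and 0.024 m and z of nut1 in the frame of chute between -0.002 and 0.035 m and x of nut2 in the frame of chute between -0.155 and 0.155 m and y of nut2 in the frame of chute between -0.024 and 0.024 m and z of nut2 in the frame of chute between -0.002 and 0.035 m and x of nut3 in the frame of chute between -0.155 and 0.155 m and y of nut3 in the frame of chute between -0.024 and 0.024 m and z of nut3 in the frame of chute between -0.002 and 0.035 m and x of nut4 in the frame of chute between -0.155 and 0.155 m and y of nut4 in the frame of chute between -0.024 and 0.024 m and z of nut4 in the frame of chute between -0.002 and 0.035 m and x of nut5 in the frame of chute between -0.155 and 0.155 m and y of nut5 in the frame of chute between -0.024 and 0.024 m and z of nut5 in the frame of chute between -0.002 and 0.035 m and x of nut6 in the frame of chute between -0.155 and 0.155 m and y of nut6 in the frame of chute between -0.024 and 0.024 m and z of nut6 in the frame of chute between -0.002 and 0.035 m), for 0.3 s.
3. the chute is tilted, its spout over the throat of the bin (angle between chute's own z axis and vertical above 0.3 rad and horizontal distance between chute_spout and throat_mouth below 0.055 m and height (world z) of chute_spout above 0.05 m), for 0.1 s.
At the end, for the whole second after the job is handed in: Bin on the bench, centre within 30 mm (each axis) of the outline's centre, square to it within 0.2 rad; every present nut inside the bin; chute upright on the bench, at rest, centre within 50 mm of the mat's centre (each axis), either way round (all of step 1 and linear speed of each of bin, chute below 0.02 m/s and x of chute in the frame of mat between -0.05 and 0.05 m and y of chute in the frame of mat between -0.05 and 0.05 m and z of chute in the frame of mat between -0.01 and 0.01 m and angle between chute's own z axis and vertical below 0.1 rad and x of nut1 in the frame of bin between -0.055 and 0.055 m and y of nut1 in the frame of bin between -0.1 and 0.1 m and z of nut1 in the frame of bin between -0.002 and 0.056 m and x of nut2 in the frame of bin between -0.055 and 0.055 m and y of nut2 in the frame of bin between -0.1 and 0.1 m and z of nut2 in the frame of bin between -0.002 and 0.056 m and x of nut3 in the frame of bin between -0.055 and 0.055 m and y of nut3 in the frame of bin between -0.1 and 0.1 m and z of nut3 in the frame of bin between -0.002 and 0.056 m and x of nut4 in the frame of bin between -0.055 and 0.055 m and y of nut4 in the frame of bin between -0.1 and 0.1 m and z of nut4 in the frame of bin between -0.002 and 0.056 m and x of nut5 in the frame of bin between -0.055 and 0.055 m and y of nut5 in the frame of bin between -0.1 and 0.1 m and z of nut5 in the frame of bin between -0.002 and 0.056 m and x of nut6 in the frame of bin between -0.055 and 0.055 m and y of nut6 in the frame of bin between -0.1 and 0.1 m and z of nut6 in the frame of bin between -0.002 and 0.056 m); the robot touches nothing.
It fails at once if the robot presses on the thin clear window or the clear top of the bin (over 2 N) (contact force between any of window, throat and the fingers above 2 N or contact force between any of window, throat and the arm above 2 N).
It fails at once if a bystander is knocked aside by more than 40 mm or tipped over (distance of any of bottle1, bottle2, bottle3, supply, pliers, tape, mug from where it was at the start of the episode above 0.04 m or angle between any of bottle1, bottle2, bottle3, supply, pliers, tape, mug's own z axis and vertical above 0.5 rad).
Of nut1, nut2, nut3, nut4, nut5, nut6 only 4 to 6 are there at a start; the rules pass over those that are not, and their reading is None.
At some moment in a run one of nut1, nut2, nut3, nut4, nut5, nut6, chute may be knocked a few centimetres aside while the robot is not near it.
It also fails if it takes over 208 s, if anything falls off the work surface, if the arm or the gripper's body presses on something with over 40 N, if the wrist force passes 120 N, or if a joint passes its speed limit or range.

### The arm

A 6-joint arm with a two-finger parallel gripper is mounted at the origin on the work surface. World frame = base frame: x ahead of the robot, y to its left, z up, the work surface at z = 0. Lengths are in m, angles in rad, forces in N, time in s.
With the tool pointing down it reaches from about 0.425 to 0.95 m from the base axis. Payload 3.5 kg.
Tool frame: the origin (TCP) lies between the finger pads; the fingertips stand 22 mm ahead of it and the grasp point (between the pads) lies 3 mm ahead of it; z points along the fingers, y is the direction in which the jaws open and shut (so a half turn about z gives the same grasp; the last joint's range is limited). The gripper opens to 85 mm and grips with 20 to 120 N. Pads are 22 mm wide; open, the fingers measure 114 mm over their backs; the gripper's body (76 mm by 85 mm) begins 54 mm behind the grasp point. The pads swing forward as they close: fully open they stand 13 mm farther back than shut.
Start: joints at [0.951, 0.286, 1.577, -0, 1.279, -0.15], TCP at [0.306, 0.602, 0.253] pointing down, gripper open.
Joint ranges: [-2.77, 2.77], [-0.9, 2.22], [0.21, 2.48], [-1.53, 4.67], [0.24, 2.81], [-2.84, 2.84]. Speed limits (rad/s): [2.79, 2.79, 3.14, 3.14, 3.14, 3.14].

### API

Orientations are given as a unit quaternion [w, x, y, z].
In Python, from station import ctrl gives the robot as it stands.
- The arm moves only by the tool move_arm, never from a script. Its argument "targets" is a list of rows, each a list of 7 numbers: the turn, a rotation vector about the world's x, y, z normalised to -1 to 1, where 1 is 0.12 rad, then the shift along the world's x, y, z normalised to -1 to 1, where 1 is 5 cm, then the closure, from 0 (fully open) to 1 (shut). A call has 1 to 12 rows; each row shifts and turns the commanded pose from where the row before left it; what a row does not reach is not made up. A row lasts 1/10 s, in which the tool goes at most 50 mm and 8.59 degrees, less where a joint would pass 70% of its speed; a pose out of reach is approached as far as the arm can. A call with a number of a shift or a turn outside -1 to 1 is refused whole. A call with a gripper value outside its range is refused whole. The fingers move at their own pace and stop on an object; the grip force is fixed at half the most. Time passes only in rows, so rows that do not move let the fingers close. It gives the time, the measured TCP pose, the force and the opening at its end, in the units of the state.
- ctrl.read_state(): the state, without advancing time (a new reading comes with each control period).
- ctrl.camera(name): name is "scene" or "top"; returns a dict with "img" (480x640x3 uint8, red, green, blue), "depth" (480x640 float32, m along the optical axis (not along the pixel's ray), 0 where there is no reading), "fx", "fy", "cx", "cy" (pixels), "k1" (the pictures are not rectified: a ray, as slopes to the right and down, at radius r is drawn at 1 + k1 r^2 times it, then the intrinsics apply), "pose" (4x4, takes a point from camera to world coordinates). Camera axes: x right, y up, looking along -z (the intrinsics and any distortion apply to the point x, -y, -z); pixel columns grow to the right and rows downward; lengths in m; the calibration is good to about 2 mm. A picture is of the moment at which its call begins.
- ctrl.job_done(): hands the job in, once; it reports no verdict.
The state is a dict: "time_s": time; "qpos": joint angles; "joint_velocities": joint speeds; "joint_efforts": joint torques, N m; "tcp_pos": TCP position; "tcp_rot": TCP orientation; "wrist_force": force on the tool from outside, world axes, zero at the start; "ft_torque": the same for the moment, N m; "grip_width": finger opening in m.
Only numpy, scipy, OpenCV 4.12 (cv2) and the standard library are available. Lean on these libraries where they do the work, as an engineer would, in place of code of your own. Each camera call takes 0.05 s, during which the arm holds its last target.

## Working session

There is one attempt and no reset: what is moved stays moved. The work goes in short steps, Python scripts to look and compute and a tool call to move; the robot and the scene stay as the last step left them, time stands still between calls to the robot, and variables do not carry over. Pictures are saved under pics/ and viewed, and the job is handed in when it is done.

Besides the shell and the picture viewer there is one more tool, called after ">>>" as name(argument=value, ...) on one line, values as JSON. move_arm: Moves the arm, as the interface text tells. Scaled input: -1 to 1 covers 5 cm each way for a shift and 0.12 rad each way for a turn. Its arguments: {"type":"object","properties":{"targets":{"type":"array","items":{"type":"array","items":{"type":"number"}}}},"required":["targets"]}

```bash
ls; mkdir -p pics; cat > h.py <<'E'
import numpy as np, cv2
from station import ctrl
def cam(n,save=None):
    c=ctrl.camera(n)
    if save: cv2.imwrite('pics/'+save,c['img'][:,:,::-1])
    return c
def ray(c,u,v):
    x=(u-c['cx'])/c['fx']; y=(v-c['cy'])/c['fy']
    x0,y0=x,y
    for _ in range(20):
        r2=x0*x0+y0*y0; s=1+c['k1']*r2; x0,y0=x/s,y/s
    return np.array([x0,-y0,-1.0])
def at_z(c,u,v,z):
    P=np.array(c['pose']); d=P[:3,:3]@ray(c,u,v); o=P[:3,3]
    return o+d*(z-o[2])/d[2]
def proj(c,p):
    P=np.array(c['pose']); q=P[:3,:3].T@(np.array(p)-P[:3,3])
    x,y=q[0]/-q[2],-q[1]/-q[2]; s=1+c['k1']*(x*x+y*y)
    return np.array([c['fx']*x*s+c['cx'],c['fy']*y*s+c['cy']])
def cloud(c):
    v,u=np.mgrid[0:480,0:640]
    x=(u-c['cx'])/c['fx']; y=(v-c['cy'])/c['fy']; x0,y0=x,y
    for _ in range(20):
        s=1+c['k1']*(x0*x0+y0*y0); x0,y0=x/s,y/s
    d=c['depth']; p=np.stack([x0*d,-y0*d,-d],-1); P=np.array(c['pose'])
    return p@P[:3,:3].T+P[:3,3]
E
python3 - <<'E'
from h import *
for n in('top','scene'):
    c=cam(n,n+'0.png'); print(n,c['fx'],c['cx'],c['cy'],c['k1'],np.round(c['pose'],3))
print(ctrl.read_state())
E
```

```text
pics
top 543.7138202574857 326.257866788968 236.11239609346637 -0.1607160381625772 [[ 1.800e-02  9.870e-01 -1.580e-01  3.860e-01]
 [-1.000e+00  1.800e-02 -1.000e-03 -2.500e-02]
 [ 2.000e-03  1.580e-01  9.870e-01  1.367e+00]
 [ 0.000e+00  0.000e+00  0.000e+00  1.000e+00]]
scene 466.1294449088126 326.8527776061056 238.80069179571942 -0.0007227558201589679 [[ 0.848 -0.374  0.376  1.084]
 [ 0.53   0.576 -0.622 -0.809]
 [ 0.016  0.726  0.687  0.974]
 [ 0.     0.     0.     1.   ]]
{'time_s': 0.1, 'qpos': array([ 9.50988130e-01,  2.87121136e-01,  1.57801280e+00, -1.66303863e-05,
        1.27859185e+00, -1.50010545e-01]), 'joint_velocities': array([-0.00045751, -0.00286107, -0.00434704,  0.00037991, -0.00258988,
        0.00061776]), 'joint_efforts': array([ 3.98333495e-04, -4.07296944e+01, -2.93701386e+01, -1.34923566e-04,
        3.38220336e-03,  1.93613957e-06]), 'tcp_pos': array([0.30524366, 0.6014361 , 0.2520657 ]), 'tcp_rot': array([-3.93089820e-04,  2.32742121e-01,  9.72537900e-01, -9.91513231e-04]), 'wrist_force': array([-0.01789486,  0.84160096,  0.97514517]), 'ft_torque': array([-0.00706893,  0.04524633,  0.02097781]), 'grip_width': 0.0856146894163752}
```

View pics/top0.png

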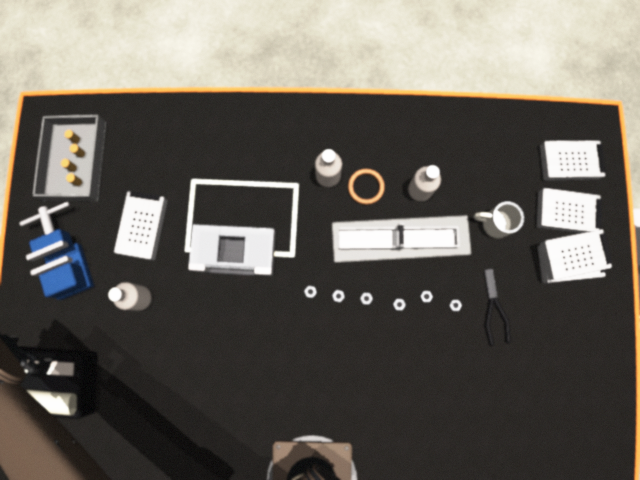

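View pics/scene0.png

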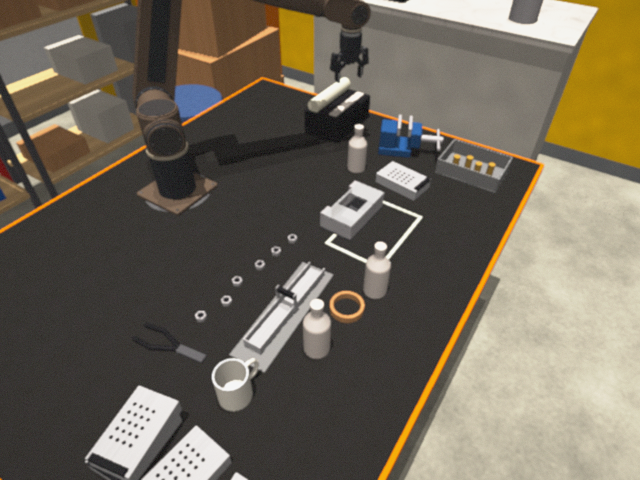

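The top view shows six nuts in a row at about v=300, u=310–456. The bin is at (232,250) and its outline at (243,217). The chute is at (398,238) on the mat, and the bottles are above. I'll zoom in to measure.

```bash
python3 - <<'E'
from h import *
c=cam('top')
im=c['img'][:,:,::-1].astype(np.uint8)
for nm,(u0,u1,v0,v1) in dict(bin=(170,320,165,285),ch=(300,500,190,325)).items():
    s=800//(u1-u0); cr=cv2.resize(im[v0:v1,u0:u1],None,fx=s,fy=s,interpolation=cv2.INTER_CUBIC)
    for u in range(u0,u1,10): cv2.putText(cr,str(u),((u-u0)*s,8),0,.3,(0,255,255)); cv2.line(cr,((u-u0)*s,8),((u-u0)*s,14),(0,255,255))
    for v in range(v0,v1,10): cv2.putText(cr,str(v),(0,(v-v0)*s),0,.3,(0,255,255))
    cv2.imwrite(f'pics/z_{nm}0.png',cr)
E
```

```text
(no output)
```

View pics/z_bin0.png

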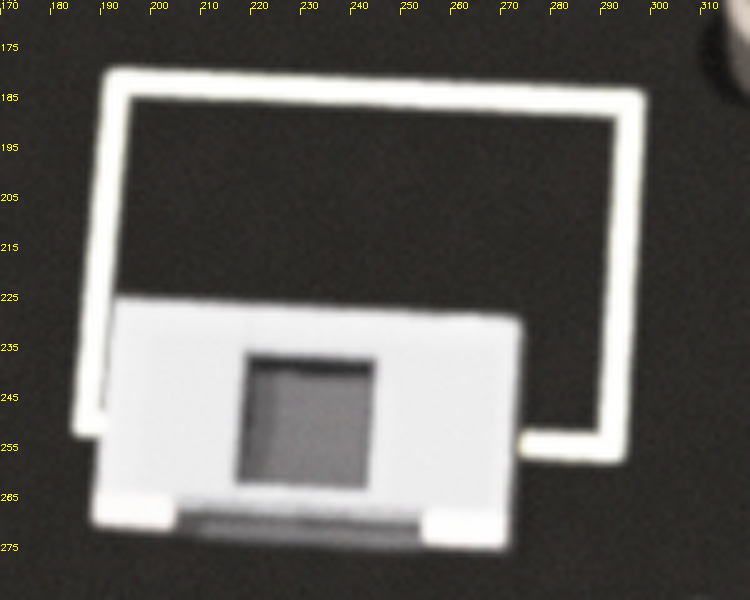

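View pics/z_ch0.png

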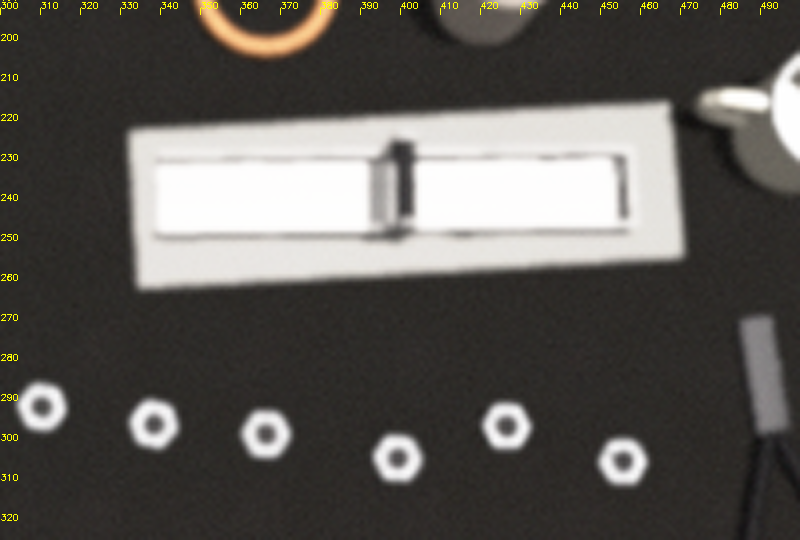

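```bash
cat > m.py <<'E'
from h import *
def B(c,x,y,z): return at_z(c,170+x/5-.0,165+y/5,z)
c=cam('top')
def pr(n,p): print(n,np.round(p,4))
# outline tape centre corners
O=[B(c,117,83,0),B(c,633,103,0),B(c,612,448,0),B(c,87,422,0)]
for p in O: pr('outl',p)
co=(O[0]+O[1]+O[2])/3*0+ (O[0]+O[2])/2; 
d=O[0]-O[1]; pr('oc',co); print('oyaw',np.arctan2(-d[0],d[1]), [np.linalg.norm(O[0]-O[1]),np.linalg.norm(O[1]-O[2])])
T=[B(c,247,353,.06),B(c,376,360,.06),B(c,367,488,.06),B(c,236,482,.06)]
for p in T: pr('thr',p)
pr('thrc',np.mean(T,0))
K=[B(c,117,297,.06),B(c,522,318,.06),B(c,507,512,.06),B(c,92,492,.06)]
for p in K: pr('bin',p)
K2=[B(c,507,548,.0),B(c,92,527,.0)]
for p in K2: pr('binbot',p)
d=K[0]-K[1];print('byaw',np.arctan2(-d[0],d[1]),np.linalg.norm(d))
def C(x,y,z): return at_z(c,300+x/4,190+y/4,z)
M=[C(129,130,0),C(670,102,0),C(685,257,0),C(138,289,0)]
pr('mat',np.mean(M,0)); d=M[0]-M[1];print('myaw',np.arctan2(-d[0],d[1]),np.linalg.norm(d))
H=[C(155,157,.03),C(155,237,.03),C(627,154,.03),C(628,232,.03)]
for p in H:pr('ch',p)
pr('chc',np.mean(H,0)); d=(H[0]+H[1]-H[2]-H[3])/2;print('cyaw',np.arctan2(-d[0],d[1]),np.linalg.norm(d))
pr('bar ends',C(401,141,.072)); pr('',C(405,217,.072))
for i,(x,y) in enumerate([(42,407),(154,424),(266,434),(398,458),(507,426),(623,461)]): pr('nut%d'%(i+1),C(x,y,.013))
E
python3 m.py; python3 - <<'E'
from h import *
c=cam('top'); X=cloud(c); 
# bench bias
for n,(u,v) in dict(bench=(350,350),bintop=(205,240),chute=(360,238),bar=(400,232)).items(): print(n,np.round(X[v,u],4))
g=c['img'].min(2).astype(np.uint8); cnt=0
t=(g>130).astype(np.uint8); t[:283]=0;t[315:]=0
n,l,s,ce=cv2.connectedComponentsWithStats(t)
for i in range(1,n):
    if 30<s[i,4]<300:
        p=at_z(c,*ce[i],.012); print('nut',np.round(ce[i],1),s[i,4],np.round(p,4))
E
```

```text
outl [0.7432 0.3262 0.    ]
outl [0.7361 0.0552 0.    ]
outl [0.5561 0.061  0.    ]
outl [0.5642 0.3312 0.    ]
oc [0.6496 0.1936 0.    ]
oyaw -0.02640012102376226 [np.float64(0.2710779358903325), np.float64(0.18009778587552955)]
thr [0.592  0.2377 0.06  ]
thr [0.5897 0.1739 0.06  ]
thr [0.5268 0.1757 0.06  ]
thr [0.5284 0.2401 0.06  ]
thrc [0.5592 0.2068 0.06  ]
bin [0.6188 0.3041 0.06  ]
bin [0.6117 0.103  0.06  ]
bin [0.5165 0.1072 0.06  ]
bin [0.522  0.3111 0.06  ]
binbot [0.5042 0.1127 0.    ]
binbot [0.5103 0.3256 0.    ]
byaw -0.03511680860437588 0.20116403318497064
mat [ 0.6023 -0.2175  0.    ]
myaw 0.07165161332287695 0.3513512894791043
ch [ 0.6181 -0.0548  0.03  ]
ch [ 0.5678 -0.0555  0.03  ]
ch [ 0.6255 -0.3525  0.03  ]
ch [ 0.5759 -0.3521  0.03  ]
chc [ 0.5968 -0.2037  0.03  ]
cyaw 0.02618766443403377 0.29724453170072807
bar ends [ 0.6234 -0.2031  0.072 ]
 [ 0.5768 -0.2053  0.072 ]
nut1 [0.4622 0.0128 0.013 ]
nut2 [ 0.4529 -0.057   0.013 ]
nut3 [ 0.4478 -0.1266  0.013 ]
nut4 [ 0.4341 -0.209   0.013 ]
nut5 [ 0.4547 -0.2775  0.013 ]
nut6 [ 0.4336 -0.3509  0.013 ]
bench [ 0.3201 -0.0877  0.0026]
bintop [0.5798 0.2718 0.0646]
chute [ 0.5996 -0.1091  0.0132]
bar [ 0.6067 -0.2024  0.0723]
nut [310.  291.2] 106 [0.4635 0.014  0.012 ]
nut [338.  295.5] 102 [ 0.4543 -0.0558  0.012 ]
nut [426.1 296. ] 95 [ 0.4561 -0.2761  0.012 ]
nut [366.2 298.2] 104 [ 0.4487 -0.126   0.012 ]
nut [399. 304.] 101 [ 0.4354 -0.2079  0.012 ]
nut [455.3 305. ] 95 [ 0.4343 -0.3501  0.012 ]
```

>>> move_arm(targets=[[0, 0, 0.5, 0.46, -0.87, 0, 1], [0, 0, 0.5, 0.46, -0.87, 0, 1], [0, 0, 0.5, 0.46, -0.87, 0, 1], [0, 0, 0.5, 0.46, -0.87, 0, 1], [0, 0, 0.5, 0.46, -0.87, 0, 1], [0, 0, 0.5, 0.46, -0.87, 0, 1], [0, 0, 0.5, 0.46, -0.87, 0, 1], [0, 0, 0, 0, 0, 0, 1], [0, 0, 0, 0, 0, 0, 1]])

```text
time_s: 1.15
tcp_pos: [0.467, 0.2965, 0.2533]
tcp_rot: [-0.0, 0.027, 1.0, 0.0]
wrist_force: [-0.8, 1.0, -1.2]
grip_width: -0.0001
```

```bash
cat > st.py <<'E'
from h import *
from scipy.spatial.transform import Rotation as R
def tool():
    s=ctrl.read_state(); q=s['tcp_rot']; r=R.from_quat(np.r_[q[1:],q[0]]).as_matrix()
    return s,r
if __name__=='__main__':
    s,r=tool(); print('t',s['time_s'],'tcp',np.round(s['tcp_pos'],4),'F',np.round(s['wrist_force'],1),'w',round(s['grip_width'],4),'q6',np.round(s['qpos'],2)); print('toolz',np.round(r[:,2],3),'tooly',np.round(r[:,1],3),'yaw err of tool y from +y (ccw+)',round(float(np.arctan2(-r[0,1],r[1,1])),3))
E
python3 st.py
```

```text
t 1.15 tcp [0.467  0.2965 0.2533] F [-0.8  1.  -1.2] w -0.0001 q6 [ 0.38  0.02  1.88  0.    1.25 -1.14]
toolz [-0.  0. -1.] tooly [0.053 0.999 0.   ] yaw err of tool y from +y (ccw+) -0.053
```

>>> move_arm(targets=[[0, 0, 0, 0, 0, -0.9, 1], [0, 0, 0, 0, 0, -0.9, 1], [0, 0, 0, 0, 0, -0.9, 1], [0, 0, 0, 0, 0, -0.9, 1], [0, 0, 0, 0, 0, -0.7, 1], [0, 0, 0, 0.2, 0, 0, 1], [0, 0, 0, 0.2, 0, 0, 1], [0, 0, 0, 0.2, 0, 0, 1], [0, 0, 0, 0.15, 0, 0, 1], [0, 0, 0, 0.15, 0, 0, 1], [0, 0, 0, 0.1, 0, 0, 1]])

```text
time_s: 2.25
tcp_pos: [0.5172, 0.2984, 0.0403]
tcp_rot: [-0.0, 0.025, 1.0, 0.001]
wrist_force: [-6.9, 3.1, 4.9]
grip_width: -0.0001
```

>>> move_arm(targets=[[0, 0, 0, 0.1, 0, 0, 1], [0, 0, 0, 0, 0, 0, 1]])

```text
time_s: 2.45
tcp_pos: [0.5228, 0.2981, 0.0403]
tcp_rot: [0.001, 0.025, 1.0, 0.001]
wrist_force: [-3.9, 1.1, 2.7]
grip_width: -0.0001
```

```bash
cat > bin.py <<'E'
import sys
from st import *
c=cam('top'); im=np.ascontiguousarray(c['img'][:,:,::-1])
u0,u1,v0,v1=165,325,155,275
cr=cv2.resize(im[v0:v1,u0:u1],None,fx=5,fy=5,interpolation=cv2.INTER_CUBIC)
# throat: dark quad inside bright bin
hsv=cv2.cvtColor(im,cv2.COLOR_BGR2HSV); 
g=cv2.cvtColor(cr,cv2.COLOR_BGR2GRAY); t=((g>60)&(g<165)).astype(np.uint8)
best=None
inv=(g<175).astype(np.uint8)
n,l,s,ce=cv2.connectedComponentsWithStats(inv)
for i in range(1,n):
    x,y,w,h,a=s[i]
    if 100<w<190 and 100<h<190 and a>9000:
        m=(l==i).astype(np.uint8); m=cv2.morphologyEx(m,cv2.MORPH_CLOSE,np.ones((15,15)))
        k=max(cv2.findContours(m,0,1)[0],key=cv2.contourArea)
        (cx,cy),(ww,hh),an=cv2.minAreaRect(k); box=cv2.boxPoints(((cx,cy),(ww,hh),an))
        cv2.drawContours(cr,[box.astype(int)],0,(0,0,255),1)
        W=[at_z(c,u0+(p[0]+.5)/5-.5,v0+(p[1]+.5)/5-.5,.06) for p in box]
        ctr=np.mean(W,0); e=max([W[j]-W[j-1] for j in range(4)],key=lambda e:e[1])
        yaw=np.arctan2(-e[0],e[1])
        print('bin ctr',np.round(ctr,4),'yaw',round(float(yaw),3),'edge',np.linalg.norm(e))
        oc=np.array([.6506,.1945]); oy=-.026; d=ctr[:2]-oc
        print(' in outline x,y',np.round([d[0]*np.cos(oy)+d[1]*np.sin(oy),-d[0]*np.sin(oy)+d[1]*np.cos(oy)],4),'dyaw',round(float(yaw-oy),3))
        for nm,sy in(('L',1),('R',-1)):
            q=np.array([-.055,sy*.086]); ca,sa=np.cos(yaw),np.sin(yaw)
            p=ctr[:2]+[ca*q[0]-sa*q[1],sa*q[0]+ca*q[1]]; print(nm,'post pt',np.round(p,4),'tcp x contact',round(p[0]-.011,4))
cv2.imwrite('pics/'+sys.argv[1],cr)
E
python3 st.py; python3 bin.py b1.png
```

```text
t 2.45 tcp [0.5228 0.2981 0.0403] F [-3.9  1.1  2.7] w -0.0001 q6 [ 0.35  0.39  1.88  0.    0.87 -1.17]
toolz [ 0.002  0.001 -1.   ] tooly [0.05  0.999 0.001] yaw err of tool y from +y (ccw+) -0.05
bin ctr [0.5722 0.2043 0.06  ] yaw -0.197 edge 0.06744080682077275
 in outline x,y [-0.0786  0.0078] dyaw -0.171
L post pt [0.5351 0.2994] tcp x contact 0.5241
R post pt [0.5014 0.1308] tcp x contact 0.4904
```

View pics/b1.png

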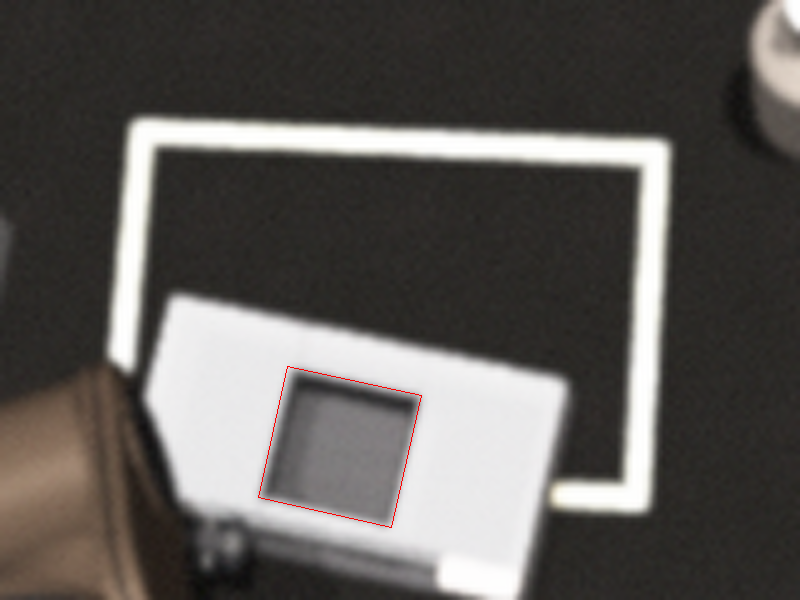

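>>> move_arm(targets=[[0, 0, 0, -0.6, 0, 0, 1], [0, 0, 0, -0.7, 0, 0, 1], [0, 0, 0, 0, -0.86, 0, 1], [0, 0, 0, 0, -0.86, 0, 1], [0, 0, 0, 0, -0.86, 0, 1], [0, 0, 0, 0, -0.86, 0, 1], [0, 0, 0, 0.3, 0, 0, 1], [0, 0, 0, 0.26, 0, 0, 1], [0, 0, 0, 0.15, -0.03, 0, 1], [0, 0, 0, 0.15, -0.03, 0, 1], [0, 0, 0, 0.15, -0.03, 0, 1], [0, 0, 0, 0.15, -0.03, 0, 1]])

```text
time_s: 3.7
tcp_pos: [0.514, 0.1197, 0.0376]
tcp_rot: [-0.001, 0.024, 1.0, -0.0]
wrist_force: [-4.2, -1.6, 0.7]
grip_width: 0.0002
```

>>> move_arm(targets=[[0, 0, 0, 0.15, -0.05, 0, 1], [0, 0, 0, 0.1, -0.05, 0, 1], [0, 0, 0, 0, 0, 0, 1]])

```text
time_s: 4.0
tcp_pos: [0.5286, 0.1142, 0.0386]
tcp_rot: [0.001, 0.025, 1.0, 0.0]
wrist_force: [-0.8, -0.5, -0.2]
grip_width: 0.0001
```

```bash
python3 st.py; python3 bin.py b2.png
```

```text
t 4.0 tcp [0.5286 0.1142 0.0386] F [-0.8 -0.5 -0.2] w 0.0001 q6 [ 0.03  0.28  2.03  0.    0.83 -1.5 ]
toolz [ 0.003  0.    -1.   ] tooly [0.05  0.999 0.   ] yaw err of tool y from +y (ccw+) -0.05
```

View pics/b2.png

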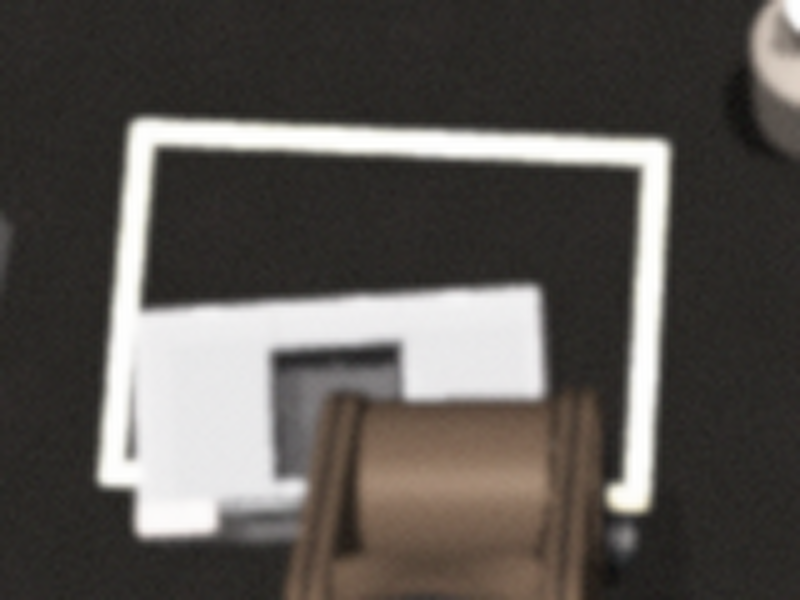

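>>> move_arm(targets=[[0, 0, 0, -0.6, 0, 0, 1], [0, 0, 0, -0.5, 0, 0, 1], [0, 0, 0, 0, 0.86, 0, 1], [0, 0, 0, 0, 0.86, 0, 1], [0, 0, 0, 0, 0.86, 0, 1], [0, 0, 0, 0, 0.86, 0, 1], [0, 0, 0, 0, 0, 0, 1]])

```text
time_s: 4.75
tcp_pos: [0.4734, 0.2912, 0.0399]
tcp_rot: [0.003, 0.023, 1.0, 0.002]
wrist_force: [0.9, -0.4, -0.6]
grip_width: 0.0004
```

```bash
python3 st.py; python3 bin.py b3.png
```

```text
t 4.75 tcp [0.4734 0.2912 0.0399] F [ 0.9 -0.4 -0.6] w 0.0004 q6 [ 0.37  0.3   2.    0.    0.84 -1.16]
toolz [ 0.006  0.003 -1.   ] tooly [0.045 0.999 0.004] yaw err of tool y from +y (ccw+) -0.045
bin ctr [0.5903 0.2063 0.06  ] yaw 0.084 edge 0.06732212621677458
 in outline x,y [-0.0606  0.0102] dyaw 0.11
L post pt [0.5283 0.2874] tcp x contact 0.5173
R post pt [0.5427 0.116 ] tcp x contact 0.5317
```

>>> move_arm(targets=[[0, 0, 0, 0.4, 0, 0, 1], [0, 0, 0, 0.36, 0, 0, 1], [0, 0, 0, 0.15, 0.02, 0, 1], [0, 0, 0, 0.15, 0.02, 0, 1], [0, 0, 0, 0.15, 0.02, 0, 1], [0, 0, 0, 0.15, 0.03, 0, 1], [0, 0, 0, 0.15, 0.04, 0, 1], [0, 0, 0, 0.15, 0.04, 0, 1], [0, 0, 0, 0, 0, 0, 1]])

```text
time_s: 5.7
tcp_pos: [0.5557, 0.2946, 0.0383]
tcp_rot: [0.0, 0.025, 1.0, 0.0]
wrist_force: [-0.5, 0.2, 0.7]
grip_width: -0.0001
```

```bash
python3 st.py; python3 bin.py b4.png
```

```text
t 5.7 tcp [0.5557 0.2946 0.0383] F [-0.5  0.2  0.7] w -0.0001 q6 [ 0.33  0.44  1.81 -0.    0.89 -1.19]
toolz [ 0.001 -0.    -1.   ] tooly [0.05  0.999 0.   ] yaw err of tool y from +y (ccw+) -0.05
bin ctr [0.6067 0.2036 0.06  ] yaw -0.198 edge 0.06747787793142607
 in outline x,y [-0.0441  0.008 ] dyaw -0.172
L post pt [0.5697 0.2987] tcp x contact 0.5587
R post pt [0.5359 0.1301] tcp x contact 0.5249
```

>>> move_arm(targets=[[0, 0, 0, -0.6, 0, 0, 1], [0, 0, 0, -0.6, 0, 0, 1], [0, 0, 0, 0, -0.84, 0, 1], [0, 0, 0, 0, -0.84, 0, 1], [0, 0, 0, 0, -0.84, 0, 1], [0, 0, 0, 0, -0.84, 0, 1], [0, 0, 0, 0.3, 0, 0, 1], [0, 0, 0, 0.26, 0, 0, 1], [0, 0, 0, 0.15, -0.03, 0, 1], [0, 0, 0, 0.15, -0.03, 0, 1], [0, 0, 0, 0.15, -0.03, 0, 1], [0, 0, 0, 0.15, -0.03, 0, 1]])

```text
time_s: 6.95
tcp_pos: [0.5524, 0.1207, 0.0377]
tcp_rot: [-0.001, 0.024, 1.0, -0.0]
wrist_force: [-5.0, -1.9, 1.4]
grip_width: -0.0003
```

>>> move_arm(targets=[[0, 0, 0, 0.15, -0.05, 0, 1], [0, 0, 0, 0.15, -0.05, 0, 1], [0, 0, 0, 0.05, 0, 0, 1], [0, 0, 0, -0.6, 0, 0, 1], [0, 0, 0, -0.5, 0, 0, 1], [0, 0, 0, 0, 0.86, 0, 1], [0, 0, 0, 0, 0.86, 0, 1], [0, 0, 0, 0, 0.86, 0, 1], [0, 0, 0, 0, 0.86, 0, 1], [0, 0, 0, 0, 0, 0, 1]])

```text
time_s: 7.95
tcp_pos: [0.5172, 0.2931, 0.04]
tcp_rot: [0.003, 0.022, 1.0, 0.002]
wrist_force: [1.4, -0.3, 0.2]
grip_width: 0.0001
```

```bash
python3 st.py; python3 bin.py b5.png
```

```text
t 7.95 tcp [0.5172 0.2931 0.04  ] F [ 1.4 -0.3  0.2] w 0.0001 q6 [ 0.34  0.37  1.9   0.    0.86 -1.18]
toolz [ 0.007  0.004 -1.   ] tooly [0.045 0.999 0.004] yaw err of tool y from +y (ccw+) -0.045
bin ctr [0.6294 0.2071 0.06  ] yaw 0.125 edge 0.06753427270783278
 in outline x,y [-0.0215  0.012 ] dyaw 0.151
L post pt [0.5641 0.2855] tcp x contact 0.5531
R post pt [0.5856 0.1149] tcp x contact 0.5746
```

>>> move_arm(targets=[[0, 0, 0, 0.3, 0, 0, 1], [0, 0, 0, 0.3, 0, 0, 1], [0, 0, 0, 0.15, 0.02, 0, 1], [0, 0, 0, 0.15, 0.02, 0, 1], [0, 0, 0, 0.15, 0.02, 0, 1], [0, 0, 0, 0.15, 0.03, 0, 1], [0, 0, 0, 0.15, 0.04, 0, 1], [0, 0, 0, 0.06, 0, 0, 1], [0, 0, 0, 0, 0, 0, 1]])

```text
time_s: 8.9
tcp_pos: [0.5867, 0.2942, 0.0382]
tcp_rot: [0.0, 0.025, 1.0, -0.0]
wrist_force: [-1.8, -0.0, 0.9]
grip_width: -0.0001
```

```bash
python3 st.py; python3 bin.py b6.png
```

```text
t 8.9 tcp [0.5867 0.2942 0.0382] F [-1.8 -0.   0.9] w -0.0001 q6 [ 0.31  0.49  1.74 -0.    0.91 -1.21]
toolz [ 0.001 -0.    -1.   ] tooly [ 0.05   0.999 -0.   ] yaw err of tool y from +y (ccw+) -0.05
bin ctr [0.6442 0.204  0.06  ] yaw -0.12 edge 0.06783757463753197
 in outline x,y [-0.0067  0.0093] dyaw -0.094
L post pt [0.5999 0.296 ] tcp x contact 0.5889
R post pt [0.5793 0.1252] tcp x contact 0.5683
```

>>> move_arm(targets=[[0, 0, 0, -0.6, 0, 0, 1], [0, 0, 0, -0.6, 0, 0, 1], [0, 0, 0, 0, -0.86, 0, 1], [0, 0, 0, 0, -0.86, 0, 1], [0, 0, 0, 0, -0.86, 0, 1], [0, 0, 0, 0, -0.86, 0, 1], [0, 0, 0, 0.3, 0, 0, 1], [0, 0, 0, 0.3, 0, 0, 1], [0, 0, 0, 0.15, 0, 0, 1], [0, 0, 0, 0.15, 0, 0, 1], [0, 0, 0, 0.1, -0.03, 0, 1], [0, 0, 0, 0.06, 0, 0, 1]])

```text
time_s: 10.15
tcp_pos: [0.5781, 0.1209, 0.0377]
tcp_rot: [-0.001, 0.024, 1.0, -0.0]
wrist_force: [-4.8, -1.0, 1.2]
grip_width: -0.0001
```

>>> move_arm(targets=[[0, 0, 0, 0, 0, 0, 1], [0, 0, 0, -0.6, 0, 0, 1], [0, 0, 0, -0.6, 0, 0, 1], [0, 0, 0, 0, -0.5, 0.9, 0.4], [0, 0, 0, 0, -0.9, 0.9, 0.4], [0, 0, 0, 0, -0.9, 0.5, 0.4], [0, 0, 0, 0, -0.9, 0, 0.4], [0, 0, 0, 0, 0, 0, 0.4]])

```text
time_s: 10.95
tcp_pos: [0.5212, -0.0319, 0.1443]
tcp_rot: [0.004, 0.027, 1.0, -0.001]
wrist_force: [-1.1, 1.0, -1.3]
grip_width: 0.0513
```

```bash
python3 st.py; python3 bin.py b7.png; python3 - <<'E'
from h import *
c=cam('scene','s1.png');c=cam('top','t1.png')
E
```

```text
t 10.95 tcp [ 0.5212 -0.0319  0.1443] F [-1.1  1.  -1.3] w 0.0513 q6 [-0.26  0.07  2.04 -0.    1.03 -1.77]
toolz [ 0.008 -0.003 -1.   ] tooly [ 0.055  0.998 -0.003] yaw err of tool y from +y (ccw+) -0.055
bin ctr [0.6492 0.2043 0.06  ] yaw -0.041 edge 0.06740524471169346
 in outline x,y [-0.0017  0.0098] dyaw -0.015
L post pt [0.5977 0.2925] tcp x contact 0.5867
R post pt [0.5907 0.1206] tcp x contact 0.5797
```

View pics/t1.png

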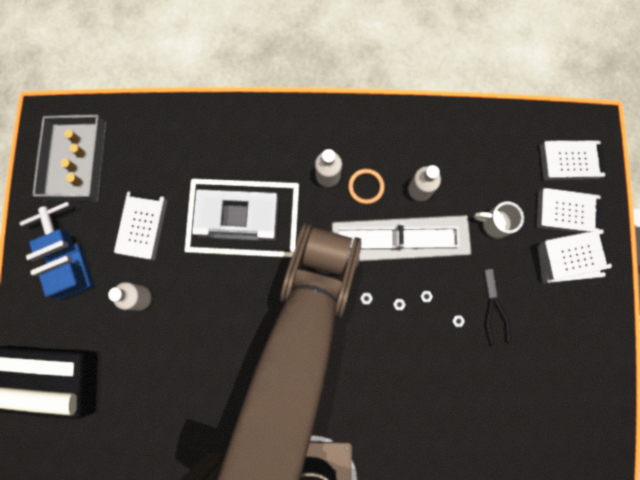

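View pics/s1.png

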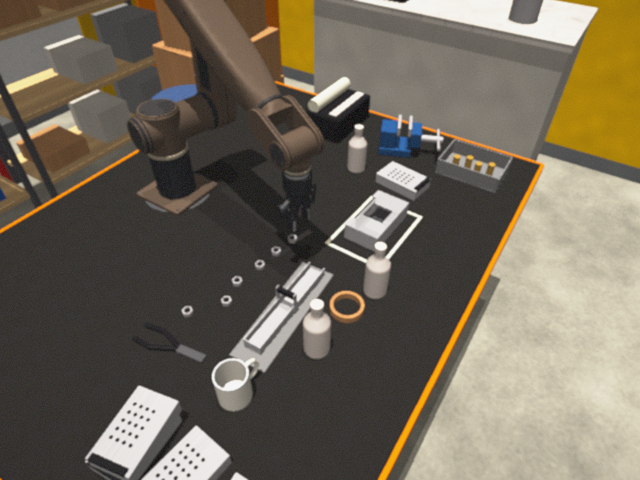

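The bin is square in its outline: offset (-1.7, 9.8) mm, yaw error -0.015. Nut 6 has been knocked to (459,321). Next I need the nut orientations.

```bash
cat > nuts.py <<'E'
import sys
from h import *
def nut_at(c,img,x,y,z=.013,half=.03,S=4000):
    N=int(2*half*S); 
    # rectified: row down = -x, col right = -y
    xs=x+half-np.arange(N)/S; ys=y+half-np.arange(N)/S
    U=np.zeros((N,N),np.float32);V=np.zeros((N,N),np.float32)
    for i in range(0,N):
        P=np.array(c['pose']);R=P[:3,:3]
        w=np.stack([np.full(N,xs[i]),ys,np.full(N,z)],-1)-P[:3,3]; q=w@R
        a=q[:,0]/-q[:,2]; b=-q[:,1]/-q[:,2]; s=1+c['k1']*(a*a+b*b)
        U[i]=c['fx']*a*s+c['cx'];V[i]=c['fy']*b*s+c['cy']
    return cv2.remap(img,U,V,cv2.INTER_CUBIC)
def orient(pt,x,y,half=.03,S=4000):
    g=cv2.cvtColor(pt,cv2.COLOR_BGR2GRAY).astype(float)
    N=g.shape[0]; best=None
    yy,xx=np.mgrid[0:N,0:N]; X=half-yy/S; Y=half-xx/S
    g=cv2.GaussianBlur(g,(0,0),4)
    lo,hi=np.percentile(g,20),np.percentile(g,97); g=np.clip((g-lo)/(hi-lo),0,1)
    m=(g>.5); n,l,s,ce=cv2.connectedComponentsWithStats(m.astype(np.uint8))
    d=[np.hypot(X[l==i].mean(),Y[l==i].mean())-s[i,4]*1e-6 for i in range(1,n)]; i=1+int(np.argmin(d))
    k=max(cv2.findContours((l==i).astype(np.uint8),0,1)[0],key=cv2.contourArea); M=cv2.moments(k)
    cx,cy=M['m10']/M['m00'],M['m01']/M['m00']
    px=half-cy/S; py=half-cx/S
    best=(-1,)
    for a in np.radians(np.arange(-30,30,2)):
        u=(X-px)*np.cos(a)+(Y-py)*np.sin(a); v=-(X-px)*np.sin(a)+(Y-py)*np.cos(a)
        f=np.max([abs(v),abs(v*.5+u*.866),abs(v*.5-u*.866)],0)
        t=(f<.012)*1.0; t[(np.hypot(u,v)<.006)]=0.3
        t=cv2.GaussianBlur(t,(0,0),5); sc=(np.corrcoef(t.ravel(),g.ravel())[0,1])
        if sc>best[0]: best=(sc,np.degrees(a))
    return x+px,y+py,best
if __name__=='__main__':
    c=cam('top'); img=np.ascontiguousarray(c['img'][:,:,::-1])
    if sys.argv[1]=='init': img=cv2.imread('pics/top0.png')
    out=[]
    for s in sys.argv[2:]:
        x,y=map(float,s.split(',')); p=nut_at(c,img,x,y); r=orient(p,x,y); print(np.round(r[:2],4),'yaw deg %d score %.3f'%(r[2][1],r[2][0])); out.append(p)
    cv2.imwrite('pics/nuts_%s.png'%sys.argv[1],cv2.resize(np.hstack(out),None,fx=.5 if len(out)>3 else 1,fy=.5 if len(out)>3 else 1))
E
python3 nuts.py init .4635,.014 .4543,-.0558 .4487,-.126 .4354,-.2079 .4561,-.2761 .4343,-.3501
python3 nuts.py now3 .4487,-.126 .4354,-.2079 .4561,-.2761 .395,-.355
```

```text
[0.4634 0.0139] yaw deg 20 score 0.902
[ 0.4541 -0.0557] yaw deg -29 score 0.906
[ 0.4489 -0.1255] yaw deg 28 score 0.906
[ 0.4351 -0.2077] yaw deg 28 score 0.911
[ 0.4558 -0.2762] yaw deg 26 score 0.906
[ 0.4344 -0.3498] yaw deg -28 score 0.906
[ 0.4489 -0.1256] yaw deg 28 score 0.909
[ 0.4351 -0.2077] yaw deg 26 score 0.913
[ 0.4558 -0.2762] yaw deg 28 score 0.908
[ 0.3951 -0.3567] yaw deg -28 score 0.898
```

View pics/nuts_init.png

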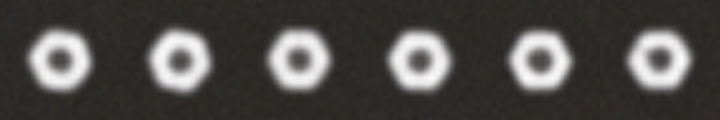

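```bash
cat > go.py <<'E'
import sys
from st import *
# go.py x y z yaw -> deltas in units
x,y,z,yaw=map(float,sys.argv[1:5]); s,r=tool()
cy=np.arctan2(-r[0,1],r[1,1]); d=np.array([x,y,z])-s['tcp_pos']
print('units shift',np.round(d/.05,2),'turnz',round((yaw-cy)/.12,2),'q6 target',round(np.arctan2(y,x)-yaw-1.571,2))
tz=r[:,2]; e=np.cross(tz,[0,0,-1]); print('level fix turn units',np.round(e/.12,3), 'tcp',np.round(s['tcp_pos'],4),'w',round(s['grip_width'],4),'t',s['time_s'],'F',np.round(s['wrist_force'],1))
E
python3 go.py .4541 -.0557 .06 -.51
```

```text
units shift [-1.3  -0.59 -1.62] turnz -3.85 q6 target -1.18
level fix turn units [-0.004 -0.003 -0.   ] tcp [ 0.5189 -0.0262  0.1411] w 0.0513 t 11.2 F [ 0.3 -0.2 -0.2]
```

>>> move_arm(targets=[[0, 0, -0.96, -0.33, -0.15, 0, 0.4], [0, 0, -0.96, -0.33, -0.15, 0, 0.4], [0, 0, -0.96, -0.32, -0.15, -0.5, 0.4], [0, 0, -0.96, -0.32, -0.14, -0.5, 0.4], [0, 0, 0, 0, 0, -0.62, 0.4], [0, 0, 0, 0, 0, 0, 0.4], [0, 0, 0, 0, 0, 0, 0.4]])

```text
time_s: 11.9
tcp_pos: [0.454, -0.056, 0.0605]
tcp_rot: [-0.001, 0.252, 0.968, 0.0]
wrist_force: [-0.1, 0.3, 0.4]
grip_width: 0.0512
```

```bash
python3 go.py .4541 -.0557 .024 -.51
```

```text
units shift [ 0.    0.01 -0.73] turnz -0.01 q6 target -1.18
level fix turn units [-0.005 -0.01  -0.   ] tcp [ 0.454  -0.056   0.0605] w 0.0512 t 11.9 F [-0.1  0.3  0.4]
```

>>> move_arm(targets=[[0, 0, 0, 0, 0, -0.4, 0.4], [0, 0, 0, 0, 0, -0.33, 0.4], [0, 0, 0, 0, 0, 0, 0.4], [0, 0, 0, 0, 0, 0, 1], [0, 0, 0, 0, 0, 0, 1], [0, 0, 0, 0, 0, 0, 1], [0, 0, 0, 0, 0, 0, 1], [0, 0, 0, 0, 0, 0.8, 1], [0, 0, 0, 0, 0, 0.9, 1], [0, 0, 0, 0, 0, 0.3, 1], [0, 0, 0, 0, 0, 0, 1]])

```text
time_s: 13.0
tcp_pos: [0.4566, -0.0578, 0.1282]
tcp_rot: [0.004, 0.252, 0.968, -0.0]
wrist_force: [-0.1, 0.1, -0.7]
grip_width: 0.0226
```

```bash
python3 go.py .6 -.2 .12 .026; python3 - <<'E'
from h import *
c=cam('scene'); cv2.imwrite('pics/s2.png',cv2.resize(c['img'][180:330,200:400,::-1],None,fx=4,fy=4))
E
```

```text
units shift [ 2.87 -2.84 -0.16] turnz 4.47 q6 target -1.92
level fix turn units [0.026 0.07  0.   ] tcp [ 0.4566 -0.0578  0.1282] w 0.0226 t 13.0 F [-0.1  0.1 -0.7]
```

View pics/s2.png

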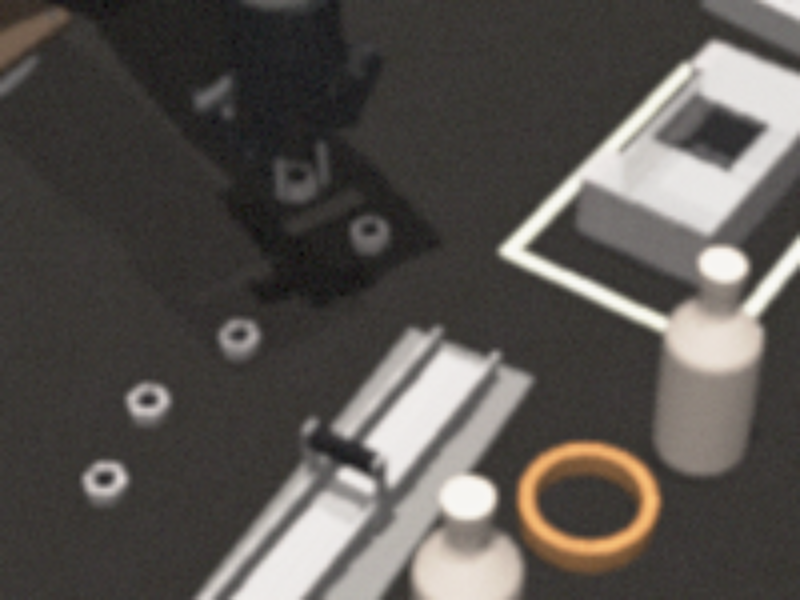

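```bash
cat > chute.py <<'E'
import sys
from nuts import *
# rectified strip around chute; up=x, left=y ; 2px/mm
def strip(c,img,z,x0,x1,y0,y1,S=2000):
    xs=np.arange(x1,x0,-1/S); ys=np.arange(y1,y0,-1/S); Y,X=np.meshgrid(ys,xs)
    P=np.array(c['pose']); q=(np.stack([X,Y,np.full_like(X,z)],-1)-P[:3,3])@P[:3,:3]
    a=q[...,0]/-q[...,2]; b=-q[...,1]/-q[...,2]; s=1+c['k1']*(a*a+b*b)
    return cv2.remap(img,(c['fx']*a*s+c['cx']).astype(np.float32),(c['fy']*b*s+c['cy']).astype(np.float32),cv2.INTER_CUBIC)
if __name__=='__main__':
    z=float(sys.argv[2]); c=cam('top'); img=np.ascontiguousarray(c['img'][:,:,::-1])
    y0,y1=(-.4,-.01); x0,x1=.52,.68
    o=strip(c,img,z,x0,x1,y0,y1)
    for k in range(-40,0,2): cv2.line(o,(int((y1-k/100)*2000),0),(int((y1-k/100)*2000),6),(0,0,255)); cv2.putText(o,str(-k),(int((y1-k/100)*2000)-6,15),0,.35,(0,0,255))
    for k in range(52,68,1): cv2.line(o,(0,int((x1-k/100)*2000)),(6,int((x1-k/100)*2000)),(0,0,255)); cv2.putText(o,str(k),(8,int((x1-k/100)*2000)+4),0,.35,(0,0,255))
    cv2.imwrite('pics/'+sys.argv[1],o)
E
python3 chute.py c1.png .03
```

```text
(no output)
```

View pics/c1.png

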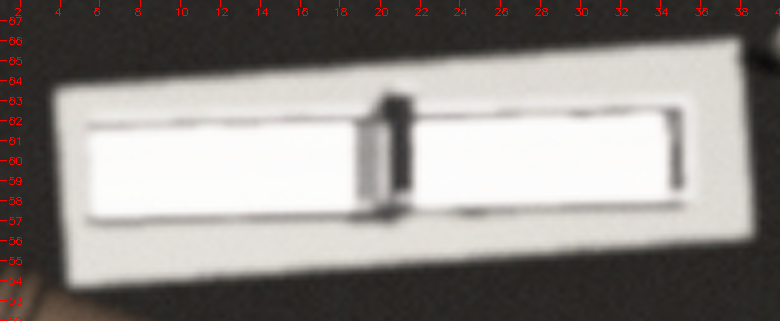

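```bash
python3 go.py .5965 -.1485 .13 .027
```

```text
units shift [ 2.85 -1.83  0.12] turnz 4.48 q6 target -1.84
level fix turn units [0.002 0.004 0.   ] tcp [ 0.4539 -0.0569  0.1242] w 0.0227 t 13.1 F [ 1.   0.5 -0.9]
```

>>> move_arm(targets=[[0, 0, 0.89, 0.56, -0.36, 0, 1], [0, 0, 0.89, 0.56, -0.36, 0, 1], [0, 0, 0.89, 0.56, -0.36, 0, 1], [0, 0, 0.89, 0.56, -0.36, 0, 1], [0, 0, 0.89, 0.56, -0.36, 0, 1], [0, 0, 0, 0, 0, 0, 1], [0, 0, 0, 0, 0, 0, 1]])

```text
time_s: 13.8
tcp_pos: [0.5928, -0.1466, 0.1214]
tcp_rot: [-0.002, -0.011, 1.0, 0.001]
wrist_force: [0.6, -0.9, -0.5]
grip_width: 0.0223
```

```bash
python3 go.py .5965 -.1485 .033 .027
```

```text
units shift [ 0.07 -0.04 -1.77] turnz 0.04 q6 target -1.84
level fix turn units [-0.017 -0.038 -0.   ] tcp [ 0.5928 -0.1466  0.1214] w 0.0223 t 13.8 F [ 0.6 -0.9 -0.5]
```

>>> move_arm(targets=[[0, 0, 0, 0.05, -0.02, -0.7, 1], [0, 0, 0, 0, 0, -0.6, 1], [0, 0, 0, 0, 0, -0.3, 1], [0, 0, 0, 0, 0, -0.17, 1], [0, 0, 0, 0, 0, 0, 1]])

```text
time_s: 14.3
tcp_pos: [0.5959, -0.1475, 0.0353]
tcp_rot: [-0.001, -0.012, 1.0, 0.0]
wrist_force: [-0.6, 0.1, -0.3]
grip_width: 0.0228
```

```bash
python3 go.py .5965 -.1485 .033 .027;python3 - <<'E'
from h import *
c=cam('scene'); cv2.imwrite('pics/s3.png',cv2.resize(c['img'][200:350,200:400,::-1],None,fx=4,fy=4))
E
```

```text
units shift [ 0.01 -0.02 -0.05] turnz 0.03 q6 target -1.84
level fix turn units [-0.005 -0.011 -0.   ] tcp [ 0.5959 -0.1475  0.0353] w 0.0228 t 14.3 F [-0.6  0.1 -0.3]
```

View pics/s3.png

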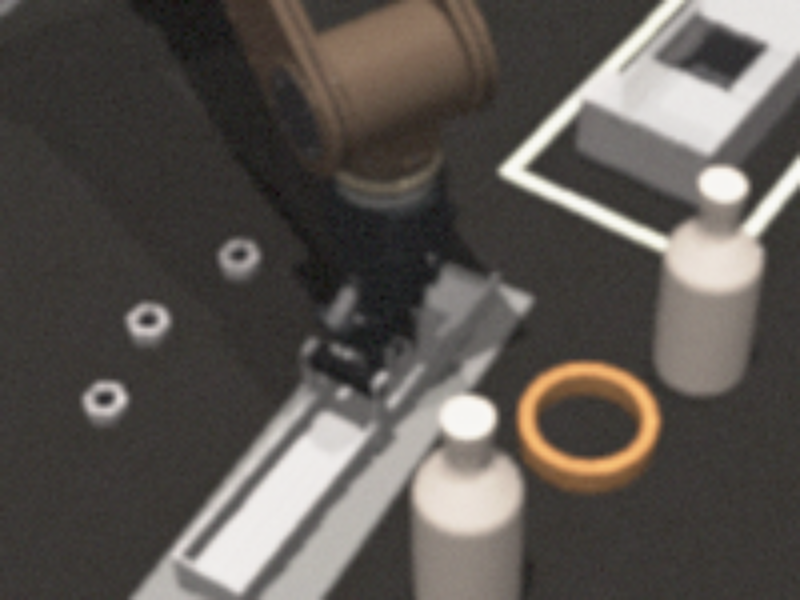

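>>> move_arm(targets=[[0, 0, 0, 0, 0, -0.04, 1], [0, 0, 0, 0, 0, 0, 0.6], [0, 0, 0, 0, 0, 0, 0.6], [0, 0, 0, 0, 0, 0.4, 0.6], [0, 0, 0, 0, 0, 0.8, 0.5], [0, 0, 0, 0, 0, 0.7, 0.4], [0, 0, 0.67, -0.66, 0.81, 0, 0.4], [0, 0, 0.67, -0.66, 0.81, 0, 0.4], [0, 0, 0.67, -0.66, 0.81, -0.4, 0.4], [0, 0, 0.67, -0.66, 0.81, -0.8, 0.4], [0, 0, 0, 0, 0, 0, 0.4], [0, 0, 0, 0, 0, 0, 0.4]])

```text
time_s: 15.55
tcp_pos: [0.4779, -0.0027, 0.0799]
tcp_rot: [-0.001, -0.172, 0.985, 0.0]
wrist_force: [-0.4, 0.1, -0.5]
grip_width: 0.0512
```

```bash
python3 go.py .4634 .0139 .024 .35;python3 chute.py c2.png .02
```

```text
units shift [-0.29  0.33 -1.12] turnz 0.03 q6 target -1.89
level fix turn units [-0.001 -0.009 -0.   ] tcp [ 0.4779 -0.0027  0.0799] w 0.0512 t 15.55 F [-0.4  0.1 -0.5]
```

View pics/c2.png

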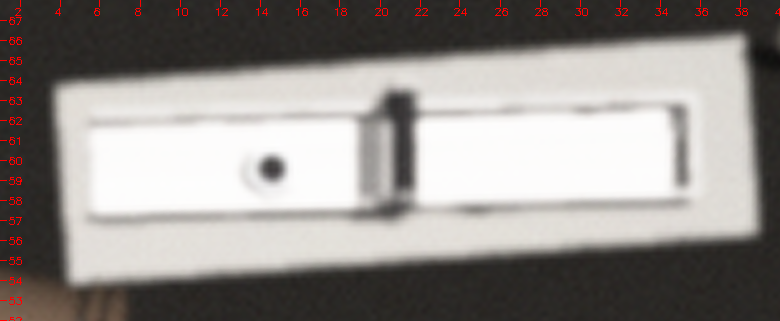

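>>> move_arm(targets=[[0, 0, 0, -0.29, 0.33, 0, 0.4], [0, 0, 0, 0, 0, -0.5, 0.4], [0, 0, 0, 0, 0, -0.35, 0.4], [0, 0, 0, 0, 0, -0.27, 0.4], [0, 0, 0, 0, 0, 0, 0.4], [0, 0, 0, 0, 0, 0, 1], [0, 0, 0, 0, 0, 0, 1], [0, 0, 0, 0, 0, 0, 1], [0, 0, 0, 0, 0, 0, 1], [0, 0, 0, 0, 0, 0.8, 1], [0, 0, 0, 0, 0, 0.9, 1], [0, 0, 0, 0, 0, 0.4, 1]])

```text
time_s: 16.8
tcp_pos: [0.4661, 0.0128, 0.1333]
tcp_rot: [0.003, -0.172, 0.985, -0.001]
wrist_force: [1.1, -0.0, -1.0]
grip_width: 0.0219
```

```bash
python3 go.py .5955 -.1035 .13 .027
```

```text
units shift [ 2.59 -2.33 -0.07] turnz -2.65 q6 target -1.77
level fix turn units [0.009 0.05  0.   ] tcp [0.4661 0.0128 0.1333] w 0.0219 t 16.8 F [ 1.1 -0.  -1. ]
```

>>> move_arm(targets=[[0, 0, -0.67, 0.66, -0.58, 0, 1], [0, 0, -0.67, 0.66, -0.58, 0, 1], [0, 0, -0.67, 0.66, -0.58, 0, 1], [0, 0, -0.67, 0.66, -0.58, 0, 1], [0, 0, 0, 0, 0, 0, 1], [0, 0, 0, 0, 0, -0.6, 1], [0, 0, 0, 0, 0, -0.4, 1], [0, 0, 0, 0, 0, 0, 1]])

```text
time_s: 17.6
tcp_pos: [0.593, -0.1015, 0.0754]
tcp_rot: [-0.004, -0.012, 1.0, 0.002]
wrist_force: [-0.1, 1.1, -0.7]
grip_width: 0.0219
```

```bash
python3 go.py .5953 -.1035 .034 .027; python3 - <<'E'
from h import *
c=cam('scene'); cv2.imwrite('pics/s4.png',cv2.resize(c['img'][200:350,200:400,::-1],None,fx=4,fy=4))
E
```

```text
units shift [ 0.05 -0.04 -0.83] turnz 0.03 q6 target -1.77
level fix turn units [-0.025 -0.067 -0.   ] tcp [ 0.593  -0.1015  0.0754] w 0.0219 t 17.6 F [-0.1  1.1 -0.7]
```

View pics/s4.png

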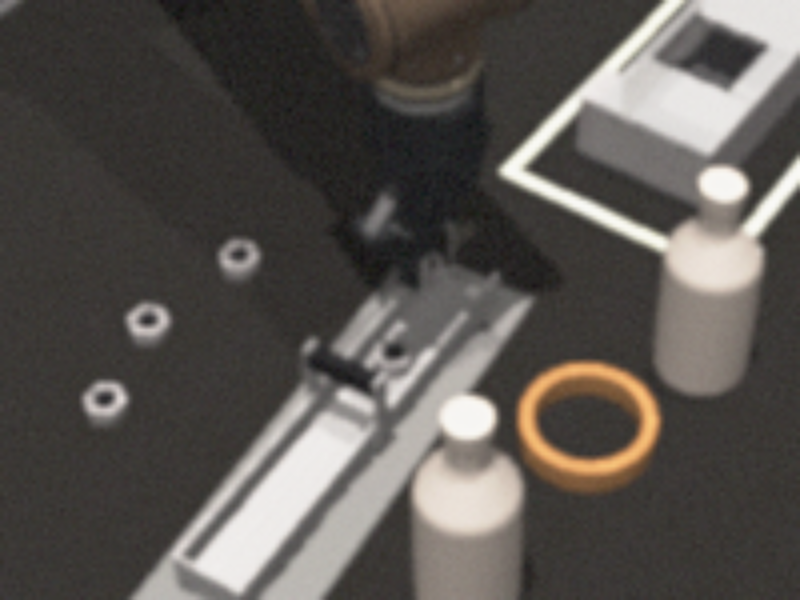

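>>> move_arm(targets=[[0, 0, 0, 0.03, -0.02, -0.5, 1], [0, 0, 0, 0, 0, -0.33, 1], [0, 0, 0, 0, 0, 0, 1], [0, 0, 0, 0, -0.15, 0, 1], [0, 0, 0, 0, -0.15, 0, 1], [0, 0, 0, 0, 0, 0, 1], [0, 0, 0, 0, 0, 0, 0.6], [0, 0, 0, 0, 0, 0, 0.6], [0, 0, 0, 0, 0, 0.4, 0.6], [0, 0, 0, 0, 0, 0.8, 0.5], [0, 0, 0, 0, 0, 0.7, 0.4]])

```text
time_s: 18.75
tcp_pos: [0.5975, -0.1187, 0.1339]
tcp_rot: [-0.0, -0.012, 1.0, 0.0]
wrist_force: [0.8, -0.4, 0.4]
grip_width: 0.0514
```

>>> move_arm(targets=[[0, 0, -0.91, -0.58, -0.03, 0, 0.4], [0, 0, -0.91, -0.58, -0.03, 0, 0.4], [0, 0, -0.91, -0.58, -0.03, 0, 0.4], [0, 0, -0.91, -0.58, -0.03, -0.5, 0.4], [0, 0, -0.91, -0.58, -0.03, -0.6, 0.4], [0, 0, 0, 0, 0, 0, 0.4], [0, 0, 0, 0, 0, 0, 0.4]])

```text
time_s: 19.45
tcp_pos: [0.4522, -0.1262, 0.0776]
tcp_rot: [-0.0, 0.258, 0.966, 0.0]
wrist_force: [0.2, 0.6, 0.0]
grip_width: 0.0515
```

```bash
python3 go.py .4489 -.1256 .024 -.52;python3 chute.py c3.png .02
```

```text
units shift [-0.07  0.01 -1.07] turnz 0.02 q6 target -1.32
level fix turn units [-0.004 -0.005 -0.   ] tcp [ 0.4522 -0.1262  0.0776] w 0.0515 t 19.45 F [0.2 0.6 0. ]
```

View pics/c3.png

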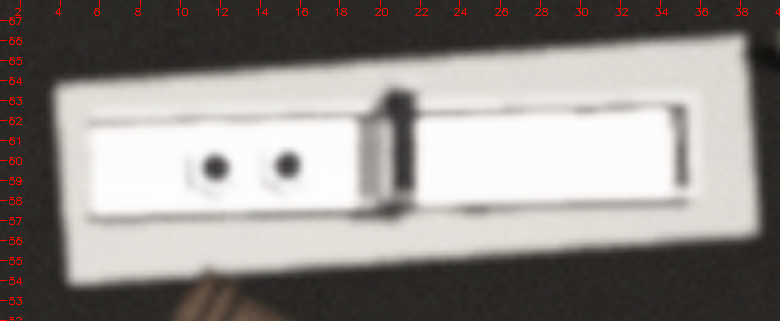

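>>> move_arm(targets=[[0, 0, 0, -0.07, 0.01, -0.5, 0.4], [0, 0, 0, 0, 0, -0.35, 0.4], [0, 0, 0, 0, 0, -0.22, 0.4], [0, 0, 0, 0, 0, 0, 0.4], [0, 0, 0, 0, 0, 0, 1], [0, 0, 0, 0, 0, 0, 1], [0, 0, 0, 0, 0, 0, 1], [0, 0, 0, 0, 0, 0, 1], [0, 0, 0, 0, 0, 0.8, 1], [0, 0, 0, 0, 0, 0.9, 1], [0, 0, 0, 0, 0, 0.4, 1], [0, 0, 0, 0, 0, 0, 1]])

```text
time_s: 20.7
tcp_pos: [0.4515, -0.1272, 0.1332]
tcp_rot: [0.004, 0.258, 0.966, -0.001]
wrist_force: [0.5, 1.0, -0.5]
grip_width: 0.0219
```

```bash
python3 go.py .5945 -.073 .08 .027
```

```text
units shift [ 2.86  1.08 -1.06] turnz 4.58 q6 target -1.72
level fix turn units [0.034 0.061 0.   ] tcp [ 0.4515 -0.1272  0.1332] w 0.0219 t 20.7 F [ 0.5  1.  -0.5]
```

>>> move_arm(targets=[[0, 0, 0.91, 0.58, 0.21, 0, 1], [0, 0, 0.91, 0.58, 0.21, 0, 1], [0, 0, 0.91, 0.58, 0.21, 0, 1], [0, 0, 0.91, 0.58, 0.21, 0, 1], [0, 0, 0.91, 0.58, 0.21, 0, 1], [0, 0, 0, 0, 0, -0.6, 1], [0, 0, 0, 0, 0, -0.4, 1], [0, 0, 0, 0, 0, 0, 1], [0, 0, 0, 0, 0, 0, 1]])

```text
time_s: 21.6
tcp_pos: [0.5931, -0.0732, 0.0777]
tcp_rot: [-0.002, -0.012, 1.0, 0.001]
wrist_force: [0.2, -1.0, -0.2]
grip_width: 0.0216
```

```bash
python3 go.py .5945 -.073 .034 .027
```

```text
units shift [ 0.03  0.   -0.87] turnz 0.03 q6 target -1.72
level fix turn units [-0.008 -0.027 -0.   ] tcp [ 0.5931 -0.0732  0.0777] w 0.0216 t 21.6 F [ 0.2 -1.  -0.2]
```

>>> move_arm(targets=[[0, 0, 0, 0.03, 0, -0.5, 1], [0, 0, 0, 0, 0, -0.37, 1], [0, 0, 0, 0, 0, 0, 1], [0, 0, 0, 0, -0.1, 0, 1], [0, 0, 0, 0, -0.1, 0, 1], [0, 0, 0, 0, 0, 0, 1], [0, 0, 0, 0, 0, 0, 0.6], [0, 0, 0, 0, 0, 0, 0.6], [0, 0, 0, 0, 0, 0.4, 0.6], [0, 0, 0, 0, 0, 0.8, 0.5], [0, 0, 0, 0, 0, 0.7, 0.4]])

```text
time_s: 22.7
tcp_pos: [0.5955, -0.0832, 0.1319]
tcp_rot: [-0.0, -0.012, 1.0, 0.0]
wrist_force: [0.4, 0.6, 1.1]
grip_width: 0.0512
```

>>> move_arm(targets=[[0, 0, -0.91, -0.64, -0.5, 0, 0.4], [0, 0, -0.91, -0.64, -0.5, 0, 0.4], [0, 0, -0.91, -0.64, -0.5, 0, 0.4], [0, 0, -0.91, -0.64, -0.5, -0.5, 0.4], [0, 0, -0.91, -0.64, -0.5, -0.5, 0.4], [0, 0, 0, 0, 0, 0, 0.4], [0, 0, 0, 0, 0, 0, 0.4]])

```text
time_s: 23.4
tcp_pos: [0.4352, -0.2087, 0.0806]
tcp_rot: [-0.0, 0.259, 0.966, 0.0]
wrist_force: [-0.0, 0.1, -0.2]
grip_width: 0.0507
```

```bash
python3 go.py .4351 -.2077 .024 -.52;python3 chute.py c4.png .02;python3 nuts.py now4 .4354,-.2079 .4561,-.2761 .395,-.355
```

```text
units shift [-0.    0.02 -1.13] turnz 0.03 q6 target -1.5
level fix turn units [-0.006 -0.003 -0.   ] tcp [ 0.4352 -0.2087  0.0806] w 0.0507 t 23.4 F [-0.   0.1 -0.2]
[ 0.4267 -0.1947] yaw deg -24 score 0.272
[ 0.4463 -0.2712] yaw deg -8 score 0.450
[ 0.3951 -0.3567] yaw deg -28 score 0.891
```

View pics/c4.png

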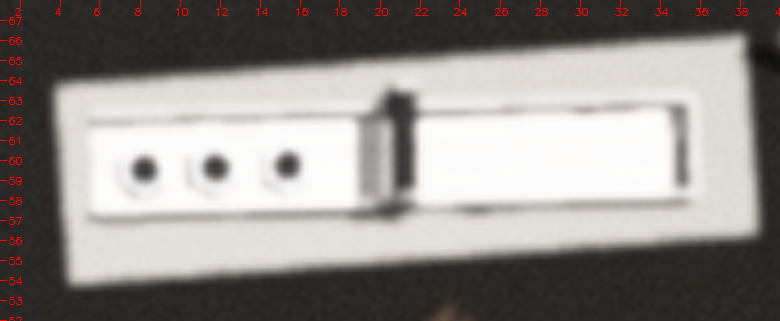

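>>> move_arm(targets=[[0, 0, 0, 0, 0.02, -0.5, 0.4], [0, 0, 0, 0, 0, -0.4, 0.4], [0, 0, 0, 0, 0, -0.23, 0.4], [0, 0, 0, 0, 0, 0, 0.4], [0, 0, 0, 0, 0, 0, 1], [0, 0, 0, 0, 0, 0, 1], [0, 0, 0, 0, 0, 0, 1], [0, 0, 0, 0, 0, 0, 1], [0, 0, 0, 0, 0, 0.8, 1], [0, 0, 0, 0, 0, 0.9, 1], [0, 0, 0, 0, 0, 0.4, 1], [0, 0, 0, 0, 0, 0, 1]])

```text
time_s: 24.7
tcp_pos: [0.4378, -0.2091, 0.1333]
tcp_rot: [0.004, 0.258, 0.966, -0.002]
wrist_force: [0.2, -0.6, 0.3]
grip_width: 0.0222
```

```bash
python3 go.py .5996 -.2635 .08 .027
```

```text
units shift [ 3.24 -1.09 -1.07] turnz 4.58 q6 target -2.01
level fix turn units [0.044 0.056 0.   ] tcp [ 0.4378 -0.2091  0.1333] w 0.0222 t 24.7 F [ 0.2 -0.6  0.3]
```

>>> move_arm(targets=[[0, 0, 0.91, 0.66, -0.22, 0, 1], [0, 0, 0.91, 0.66, -0.22, 0, 1], [0, 0, 0.91, 0.66, -0.22, 0, 1], [0, 0, 0.91, 0.66, -0.22, 0, 1], [0, 0, 0.91, 0.66, -0.22, 0, 1], [0, 0, 0, 0, 0, -0.6, 1], [0, 0, 0, 0, 0, -0.4, 1], [0, 0, 0, 0, 0, 0, 1], [0, 0, 0, 0, 0, 0, 1]])

```text
time_s: 25.6
tcp_pos: [0.5997, -0.2619, 0.0774]
tcp_rot: [-0.002, -0.012, 1.0, 0.001]
wrist_force: [-0.2, -1.4, 0.7]
grip_width: 0.0222
```

```bash
python3 go.py .5996 -.2635 .034 .027
```

```text
units shift [-0.   -0.03 -0.87] turnz 0.03 q6 target -2.01
level fix turn units [-0.015 -0.025 -0.   ] tcp [ 0.5997 -0.2619  0.0774] w 0.0222 t 25.6 F [-0.2 -1.4  0.7]
```

>>> move_arm(targets=[[0, 0, 0, 0, 0, -0.5, 1], [0, 0, 0, 0, 0, -0.37, 1], [0, 0, 0, 0, 0, 0, 1], [0, 0, 0, 0, 0, 0, 0.6], [0, 0, 0, 0, 0, 0, 0.6], [0, 0, 0, 0, 0, 0.4, 0.6], [0, 0, 0, 0, 0, 0.8, 0.5], [0, 0, 0, 0, 0, 0.7, 0.4]])

```text
time_s: 26.4
tcp_pos: [0.6007, -0.262, 0.1327]
tcp_rot: [0.0, -0.012, 1.0, 0.0]
wrist_force: [0.3, -0.4, 0.9]
grip_width: 0.0515
```

>>> move_arm(targets=[[0, 0, -0.91, -0.58, -0.06, 0, 0.4], [0, 0, -0.91, -0.58, -0.06, 0, 0.4], [0, 0, -0.91, -0.58, -0.06, 0, 0.4], [0, 0, -0.91, -0.58, -0.06, -0.5, 0.4], [0, 0, -0.91, -0.58, -0.06, -0.5, 0.4], [0, 0, 0, 0, 0, 0, 0.4], [0, 0, 0, 0, 0, 0, 0.4]])

```text
time_s: 27.1
tcp_pos: [0.4557, -0.2774, 0.0813]
tcp_rot: [0.0, 0.258, 0.966, 0.0]
wrist_force: [-0.1, 0.0, -0.6]
grip_width: 0.051
```

```bash
python3 go.py .4558 -.2762 .024 -.52;python3 chute.py c5.png .02
```

```text
units shift [ 0.    0.02 -1.15] turnz 0.02 q6 target -1.6
level fix turn units [-0.002  0.004  0.   ] tcp [ 0.4557 -0.2774  0.0813] w 0.051 t 27.1 F [-0.1  0.  -0.6]
```

View pics/c5.png

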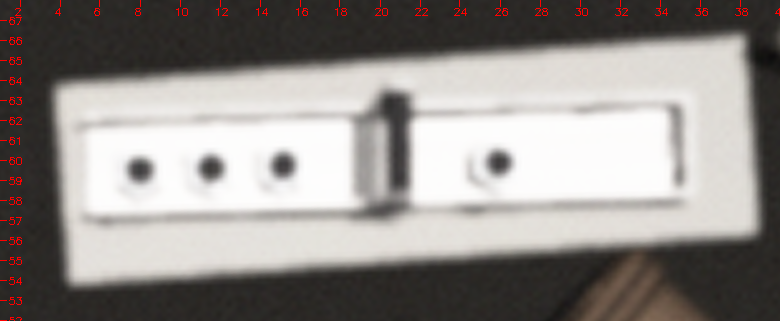

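>>> move_arm(targets=[[0, 0, 0, 0, 0.02, -0.5, 0.4], [0, 0, 0, 0, 0, -0.4, 0.4], [0, 0, 0, 0, 0, -0.25, 0.4], [0, 0, 0, 0, 0, 0, 0.4], [0, 0, 0, 0, 0, 0, 1], [0, 0, 0, 0, 0, 0, 1], [0, 0, 0, 0, 0, 0, 1], [0, 0, 0, 0, 0, 0, 1], [0, 0, 0, 0, 0, 0.8, 1], [0, 0, 0, 0, 0, 0.9, 1], [0, 0, 0, 0, 0, 0.4, 1], [0, 0, 0, 0, 0, 0, 1]])

```text
time_s: 28.35
tcp_pos: [0.4577, -0.2782, 0.1326]
tcp_rot: [0.004, 0.258, 0.966, -0.002]
wrist_force: [-0.0, -0.3, 0.2]
grip_width: 0.0217
```

```bash
python3 go.py .6006 -.302 .08 .027
```

```text
units shift [ 2.86 -0.48 -1.05] turnz 4.58 q6 target -2.06
level fix turn units [0.048 0.053 0.   ] tcp [ 0.4577 -0.2782  0.1326] w 0.0217 t 28.35 F [-0.  -0.3  0.2]
```

>>> move_arm(targets=[[0, 0, 0.91, 0.58, -0.1, 0, 1], [0, 0, 0.91, 0.58, -0.1, 0, 1], [0, 0, 0.91, 0.58, -0.1, 0, 1], [0, 0, 0.91, 0.58, -0.1, 0, 1], [0, 0, 0.91, 0.58, -0.1, 0, 1], [0, 0, 0, 0, 0, -0.6, 1], [0, 0, 0, 0, 0, -0.4, 1], [0, 0, 0, 0, 0, 0, 1], [0, 0, 0, 0, 0, 0, 1]])

```text
time_s: 29.25
tcp_pos: [0.5997, -0.3008, 0.0764]
tcp_rot: [-0.001, -0.012, 1.0, 0.001]
wrist_force: [0.6, -0.1, -0.2]
grip_width: 0.0219
```

```bash
python3 go.py .6006 -.302 .034 .027
```

```text
units shift [ 0.02 -0.02 -0.85] turnz 0.03 q6 target -2.06
level fix turn units [-0.017 -0.025 -0.   ] tcp [ 0.5997 -0.3008  0.0764] w 0.0219 t 29.25 F [ 0.6 -0.1 -0.2]
```

>>> move_arm(targets=[[0, 0, 0, 0, 0, -0.5, 1], [0, 0, 0, 0, 0, -0.35, 1], [0, 0, 0, 0, 0, 0, 1], [0, 0, 0, 0, 0.15, 0, 1], [0, 0, 0, 0, 0.15, 0, 1], [0, 0, 0, 0, 0.15, 0, 1], [0, 0, 0, 0, 0, 0, 1], [0, 0, 0, 0, 0, 0, 0.6], [0, 0, 0, 0, 0, 0, 0.6], [0, 0, 0, 0, 0, 0.4, 0.6], [0, 0, 0, 0, 0, 0.8, 0.5], [0, 0, 0, 0, 0, 0.7, 0.4]])

```text
time_s: 30.45
tcp_pos: [0.6005, -0.2792, 0.1318]
tcp_rot: [-0.0, -0.011, 1.0, 0.0]
wrist_force: [0.1, 0.3, 0.7]
grip_width: 0.0512
```

>>> move_arm(targets=[[0, 0, -0.91, -0.82, -0.32, 0, 0.4], [0, 0, -0.91, -0.82, -0.32, 0, 0.4], [0, 0, -0.91, -0.82, -0.32, 0, 0.4], [0, 0, -0.91, -0.82, -0.32, -0.4, 0.4], [0, 0, -0.91, -0.82, -0.32, -0.4, 0.4], [0, 0, 0, 0, 0, 0, 0.4], [0, 0, 0, 0, 0, 0, 0.4]])

```text
time_s: 31.15
tcp_pos: [0.395, -0.3595, 0.0907]
tcp_rot: [-0.0, 0.259, 0.966, 0.0]
wrist_force: [0.5, 0.4, -1.1]
grip_width: 0.0511
```

```bash
python3 go.py .3951 -.3567 .024 -.5;python3 chute.py c6.png .02
```

```text
units shift [ 0.    0.06 -1.33] turnz 0.21 q6 target -1.81
level fix turn units [-0.004  0.     0.   ] tcp [ 0.395  -0.3595  0.0907] w 0.0511 t 31.15 F [ 0.5  0.4 -1.1]
```

View pics/c6.png

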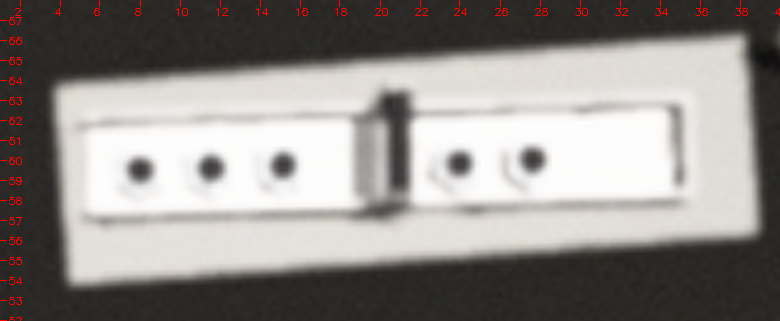

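>>> move_arm(targets=[[0, 0, 0.2, 0, 0.05, -0.5, 0.4], [0, 0, 0, 0, 0, -0.5, 0.4], [0, 0, 0, 0, 0, -0.3, 0.4], [0, 0, 0, 0, 0, 0, 0.4], [0, 0, 0, 0, 0, 0, 1], [0, 0, 0, 0, 0, 0, 1], [0, 0, 0, 0, 0, 0, 1], [0, 0, 0, 0, 0, 0, 1], [0, 0, 0, 0, 0, 0.8, 1], [0, 0, 0, 0, 0, 0.9, 1], [0, 0, 0, 0, 0, 0.4, 1], [0, 0, 0, 0, 0, 0, 1]])

```text
time_s: 32.4
tcp_pos: [0.3974, -0.3586, 0.1352]
tcp_rot: [0.003, 0.247, 0.969, -0.003]
wrist_force: [0.2, -0.2, -0.0]
grip_width: 0.0217
```

```bash
python3 go.py .601 -.317 .08 .027
```

```text
units shift [ 4.07  0.83 -1.1 ] turnz 4.38 q6 target -2.08
level fix turn units [0.06  0.044 0.   ] tcp [ 0.3974 -0.3586  0.1352] w 0.0217 t 32.4 F [ 0.2 -0.2 -0. ]
```

>>> move_arm(targets=[[0, 0, 0.87, 0.82, 0.16, 0, 1], [0, 0, 0.87, 0.82, 0.16, 0, 1], [0, 0, 0.87, 0.82, 0.16, 0, 1], [0, 0, 0.87, 0.82, 0.16, 0, 1], [0, 0, 0.87, 0.82, 0.16, 0, 1], [0, 0, 0, 0, 0, -0.6, 1], [0, 0, 0, 0, 0, -0.4, 1], [0, 0, 0, 0, 0, 0, 1], [0, 0, 0, 0, 0, 0, 1]])

```text
time_s: 33.3
tcp_pos: [0.5997, -0.3159, 0.0789]
tcp_rot: [-0.001, -0.012, 1.0, 0.001]
wrist_force: [-0.3, 0.6, -0.5]
grip_width: 0.0221
```

```bash
python3 go.py .601 -.317 .037 .027
```

```text
units shift [ 0.03 -0.02 -0.84] turnz 0.03 q6 target -2.08
level fix turn units [-0.017 -0.024 -0.   ] tcp [ 0.5997 -0.3159  0.0789] w 0.0221 t 33.3 F [-0.3  0.6 -0.5]
```

>>> move_arm(targets=[[0, 0, 0, 0.02, 0.06, -0.4, 1], [0, 0, 0, 0, 0, -0.23, 1], [0, 0, 0, 0, 0, 0, 1], [0, 0, 0, 0, 0, 0, 0.62], [0, 0, 0, 0, 0, 0, 0.62], [0, 0, 0, 0, 0, 0, 0.62], [0, 0, 0, 0, 0, 0.4, 0.62], [0, 0, 0, 0, 0, 0.8, 0.5], [0, 0, 0, -0.8, 0, 0.5, 0.4], [0, 0, 0, -0.8, 0, 0, 0.4], [0, 0, 0, 0, 0, 0, 0.4]])

```text
time_s: 34.4
tcp_pos: [0.5183, -0.3129, 0.1349]
tcp_rot: [-0.001, -0.011, 1.0, 0.0]
wrist_force: [-1.0, 0.1, -0.4]
grip_width: 0.0512
```

```bash
python3 go.py .601 -.317 .037 .027;python3 chute.py c7.png .02
```

```text
units shift [ 1.65 -0.08 -1.96] turnz 0.04 q6 target -2.08
level fix turn units [-0.006 -0.016 -0.   ] tcp [ 0.5183 -0.3129  0.1349] w 0.0512 t 34.4 F [-1.   0.1 -0.4]
```

View pics/c7.png

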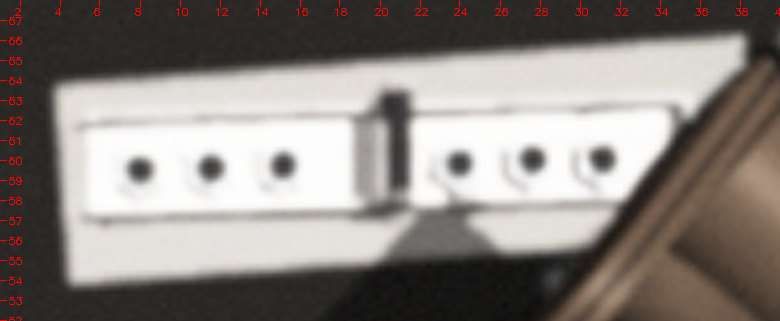

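```bash
python3 chute.py c8.png .072; python3 - <<'E'
from h import *
c=cam('top');X=cloud(c);m=(abs(X[...,2]-.072)<.012)&(abs(X[...,0]-.6)<.06)&(abs(X[...,1]+.2)<.05)
q=X[m];print(m.sum(),q.min(0),q.max(0),np.median(q,0))
E
```

```text
127 [ 0.57162412 -0.21011454  0.06144197] [ 0.62654938 -0.19742591  0.07978466] [ 0.59887938 -0.20291829  0.07130895]
```

View pics/c8.png

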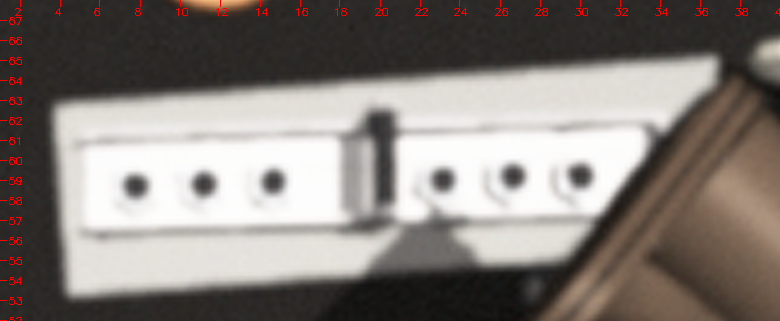

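>>> move_arm(targets=[[0, 0, 0, 0.52, 0.74, 0, 0.4], [0, 0, 0, 0.52, 0.74, 0, 0.4], [0, 0, 0, 0.52, 0.74, 0, 0.4], [0, 0, 0, 0, 0, 0, 0.4], [0, 0, 0, 0, 0, 0, 0.4]])

```text
time_s: 35.05
tcp_pos: [0.6013, -0.2014, 0.1343]
tcp_rot: [0.0, -0.013, 1.0, -0.0]
wrist_force: [-0.0, -0.0, -0.5]
grip_width: 0.0511
```

```bash
python3 go.py .598 -.202 .067 .027
```

```text
units shift [-0.07 -0.01 -1.35] turnz 0.0 q6 target -1.92
level fix turn units [0.004 0.003 0.   ] tcp [ 0.6013 -0.2014  0.1343] w 0.0511 t 35.05 F [-0.  -0.  -0.5]
```

>>> move_arm(targets=[[0, 0, 0, -0.06, -0.01, -0.5, 0.4], [0, 0, 0, 0, 0, -0.5, 0.4], [0, 0, 0, 0, 0, -0.35, 0.4], [0, 0, 0, 0, 0, 0, 0.4], [0, 0, 0, 0, 0, 0, 1], [0, 0, 0, 0, 0, 0, 1], [0, 0, 0, 0, 0, 0, 1], [0, 0, 0, 0, 0, 0, 1], [0, 0, 0, 0, 0, 0, 1]])

```text
time_s: 35.95
tcp_pos: [0.5979, -0.2038, 0.0688]
tcp_rot: [0.001, -0.012, 1.0, -0.001]
wrist_force: [-0.2, -1.9, 5.4]
grip_width: 0.0108
```

```bash
python3 go.py .598 -.202 .067 .027
```

```text
units shift [ 0.    0.04 -0.04] turnz 0.03 q6 target -1.92
level fix turn units [0.017 0.025 0.   ] tcp [ 0.5979 -0.2038  0.0688] w 0.0108 t 35.95 F [-0.2 -1.9  5.4]
```

>>> move_arm(targets=[[0, 0, 0, 0, 0, 0.1, 1], [0, 0, 0, 0, 0, 0.2, 1], [0, 0, 0, 0, 0, 0.3, 1], [0, 0, 0, 0, 0, 0.3, 1], [0, 0, 0, 0, 0, 0.3, 1], [0, 0, 0, 0, 0, 0.3, 1], [0, 0, 0, 0, 0, 0.3, 1], [0, 0, 0, 0, 0, 0.3, 1], [0, 0, 0, 0, 0, 0.2, 1], [0, 0, 0, 0, 0, 0.1, 1], [0, 0, 0, 0, 0, 0, 1]])

```text
time_s: 37.05
tcp_pos: [0.5971, -0.2032, 0.1878]
tcp_rot: [0.001, -0.012, 1.0, -0.0]
wrist_force: [-0.3, 0.4, -4.3]
grip_width: 0.011
```

```bash
python3 st.py; python3 - <<'E'
from h import *
c=cam('scene'); cv2.imwrite('pics/s5.png',cv2.resize(c['img'][150:390,180:460,::-1],None,fx=2.8,fy=2.5))
c=cam('top'); 
for n,u,v in (('bottleA cap',328,156),('bottleB cap',432,172)): print(n,np.round(at_z(c,u,v,.17),3))
for n,u,v in (('bottleA base',328,180),('bottleB base',420,190)): print(n,np.round(at_z(c,u,v,.0),3))
E
```

```text
t 37.05 tcp [ 0.5971 -0.2032  0.1878] F [-0.3  0.4 -4.3] w 0.011 q6 [-0.49  0.25  1.75  0.    1.14 -2.08]
toolz [ 0.001 -0.001 -1.   ] tooly [-0.023  1.    -0.001] yaw err of tool y from +y (ccw+) 0.023
bottleA cap [ 0.764 -0.025  0.17 ]
bottleB cap [ 0.731 -0.264  0.17 ]
bottleA base [ 0.752 -0.026  0.   ]
bottleB base [ 0.731 -0.265  0.   ]
```

View pics/s5.png

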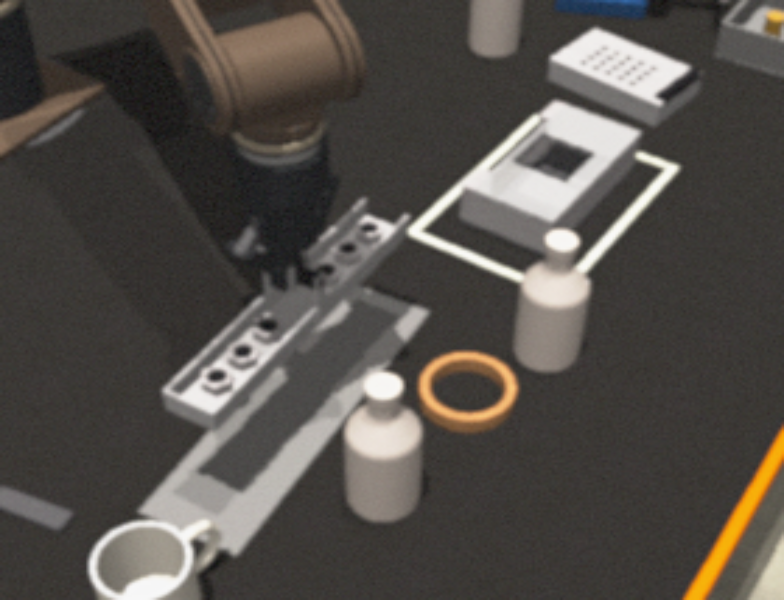

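>>> move_arm(targets=[[0, 0, 0, 0.02, 0.1, 0, 1], [0, 0, 0, 0.04, 0.2, 0, 1], [0, 0, -0.05, 0.06, 0.3, 0, 1], [0, 0, -0.05, 0.08, 0.4, 0, 1], [0, 0, -0.05, 0.08, 0.45, 0, 1], [0, 0, -0.05, 0.08, 0.45, 0, 1], [0, 0, -0.05, 0.08, 0.45, 0, 1], [0, 0, -0.05, 0.08, 0.45, 0, 1], [0, 0, -0.05, 0.08, 0.45, 0, 1], [0, 0, -0.05, 0.08, 0.4, 0, 1], [0, 0, -0.05, 0.07, 0.3, 0, 1]])

```text
time_s: 38.25
tcp_pos: [0.6341, -0.0025, 0.1866]
tcp_rot: [-0.0, 0.015, 1.0, 0.0]
wrist_force: [0.2, 0.3, -4.1]
grip_width: 0.0108
```

>>> move_arm(targets=[[0, 0, -0.05, 0.06, 0.25, 0, 1], [0, 0, -0.03, 0.05, 0.2, 0, 1], [0, 0, 0, 0.03, 0.15, 0, 1], [0, 0, 0, 0.02, 0.1, 0, 1], [0, 0, 0, 0, 0.05, 0, 1], [0, 0, 0, 0, 0, 0, 1], [0, 0, 0, 0, 0, 0, 1]])

```text
time_s: 38.95
tcp_pos: [0.6423, 0.0316, 0.1869]
tcp_rot: [-0.0, 0.02, 1.0, -0.0]
wrist_force: [0.2, 0.8, -3.5]
grip_width: 0.0108
```

```bash
python3 st.py; python3 go.py .6423 .0364 .18 -.041; python3 - <<'E'
from h import *
c=cam('scene'); cv2.imwrite('pics/s6.png',cv2.resize(c['img'][100:340,180:460,::-1],None,fx=2.8,fy=2.5))
c=cam('top'); cv2.imwrite('pics/t6.png',cv2.resize(c['img'][150:330,160:420,::-1],None,fx=3,fy=3))
E
```

```text
t 38.95 tcp [0.6423 0.0316 0.1869] F [ 0.2  0.8 -3.5] w 0.0108 q6 [-0.11  0.28  1.71 -0.    1.15 -1.64]
toolz [-0. -0. -1.] tooly [ 0.041  0.999 -0.   ] yaw err of tool y from +y (ccw+) -0.041
units shift [ 0.    0.1  -0.14] turnz -0.0 q6 target -1.47
level fix turn units [ 0.002 -0.001  0.   ] tcp [0.6423 0.0316 0.1869] w 0.0108 t 38.95 F [ 0.2  0.8 -3.5]
```

View pics/s6.png

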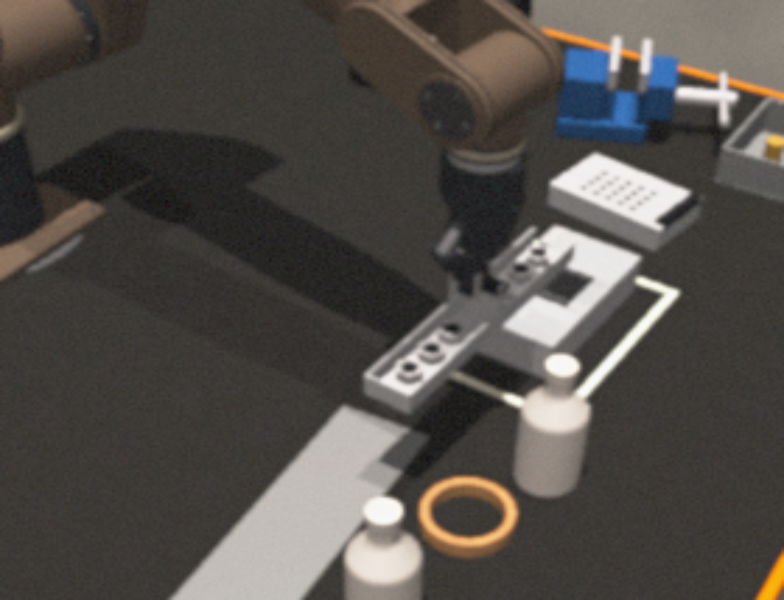

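View pics/t6.png

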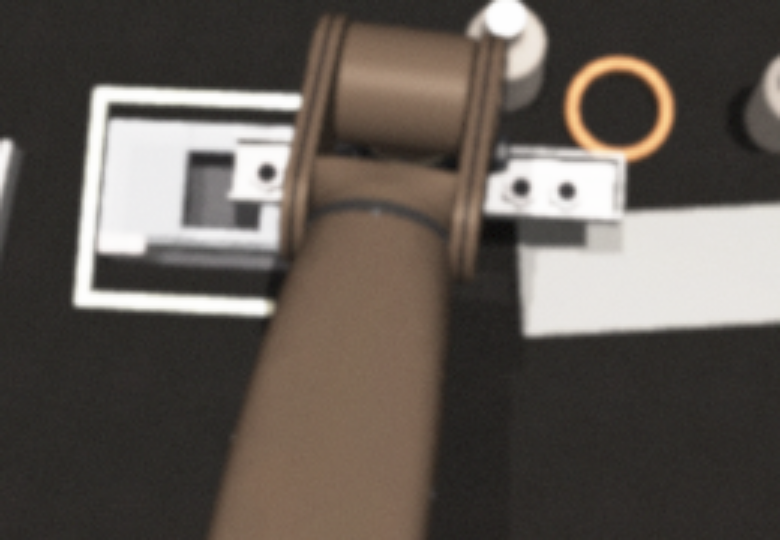

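```bash
cat > tilt.py <<'E'
from st import *
import sys
if len(sys.argv)<2:
    c=cam('top')
    for n,u,v,z in (('top corner',160+238/3,150+138/3,.149),('bot corner',160+231/3,150+200/3,.149)): print(n,np.round(at_z(c,u,v,z),4))
s,r=tool(); ax=-np.cross(r[:,2],[0,0,0]) 
a=r[:,1]; 
if a[1]<0:a=-a
up=-r[:,2]; sp=s['tcp_pos']+.15*a-.0605*up
print('spout',np.round(sp,4),'tilt',round(float(np.arccos(up[2])),3),'rel throat',np.round(sp[:2]-[.6492,.2043],4),'tcp',np.round(s['tcp_pos'],4),'w',round(s['grip_width'],4))
E
python3 tilt.py
python3 - <<'E'
import numpy as np
T=np.array([.6485,.1863]); ax=np.array([.041,.999])
prev=None
for th,zs in [(0,.1264),(.12,.095),(.16,.078),(.2,.078),(.24,.078),(.3,.078),(.36,.078),(.42,.078),(.5,.078)]:
    c,s=np.cos(th),np.sin(th); p=np.r_[T-ax*(.15*c-.0605*s),zs+.15*s+.0605*c]
    print(th,np.round(p,4), None if prev is None else np.round((p-prev)/.05,3)); prev=p
E
```

```text
top corner [0.6712 0.1781 0.149 ]
bot corner [0.6226 0.1812 0.149 ]
spout [0.6484 0.1814 0.1264] tilt 0.0 rel throat [-0.0008 -0.0229] tcp [0.6423 0.0316 0.1869] w 0.011
0 [0.6424 0.0365 0.1869] None
0.12 [0.6427 0.0448 0.173 ] [ 0.007  0.166 -0.278]
0.16 [0.6428 0.048  0.1616] [ 0.003  0.065 -0.228]
0.2 [0.643  0.0514 0.1671] [0.003 0.069 0.109]
0.24 [0.6431 0.0551 0.1724] [0.003 0.073 0.107]
0.3 [0.6434 0.061  0.1801] [0.005 0.118 0.154]
0.36 [0.6436 0.0673 0.1875] [0.005 0.127 0.147]
0.42 [0.6439 0.0741 0.1944] [0.006 0.135 0.139]
0.5 [0.6443 0.0838 0.203 ] [0.008 0.193 0.172]
```

>>> move_arm(targets=[[0, 0, 0, 0, 0.05, 0, 1], [0, 0, 0, 0, 0.05, 0, 1], [-0.1, 0, 0, 0, 0.02, -0.05, 1], [-0.15, 0.01, 0, 0, 0.03, -0.08, 1], [-0.15, 0.01, 0, 0, 0.02, -0.08, 1], [-0.15, 0, 0, 0, 0.03, -0.08, 1], [-0.15, 0.01, 0, 0, 0.02, -0.08, 1], [-0.15, 0.01, 0, 0, 0.03, -0.08, 1], [-0.15, 0, 0, 0, 0.02, -0.04, 1], [0, 0, 0, 0, 0, 0, 1], [0, 0, 0, 0, 0, 0, 1]])

```text
time_s: 40.2
tcp_pos: [0.6424, 0.0457, 0.1624]
tcp_rot: [-0.001, 0.02, 0.998, -0.06]
wrist_force: [0.1, -0.4, -3.0]
grip_width: 0.0107
```

```bash
python3 tilt.py 1; python3 - <<'E'
from h import *
c=cam('scene'); cv2.imwrite('pics/s7.png',cv2.resize(c['img'][100:340,180:460,::-1],None,fx=2.8,fy=2.5))
E
```

```text
spout [0.648  0.1872 0.0844] tilt 0.12 rel throat [-0.0012 -0.0171] tcp [0.6424 0.0457 0.1624] w 0.0107
```

View pics/s7.png

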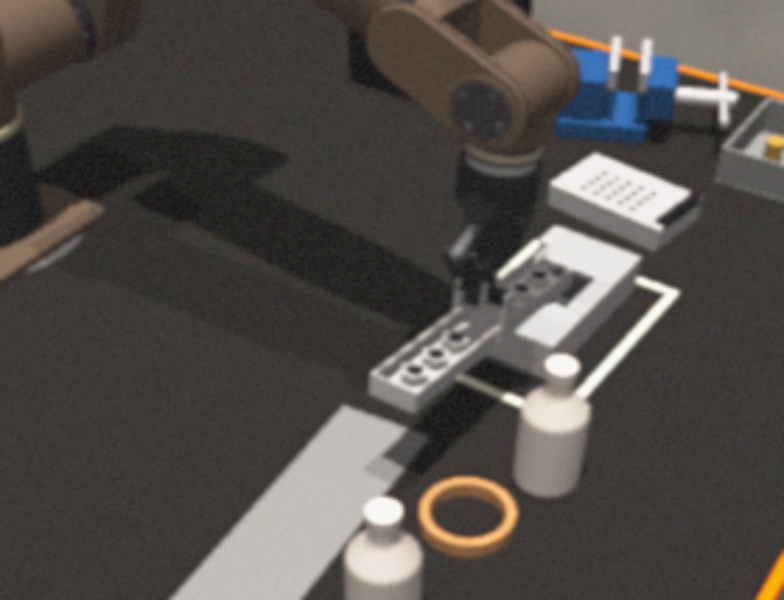

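>>> move_arm(targets=[[-0.16, 0.01, 0, 0, 0.03, -0.01, 1], [-0.17, 0.01, 0, 0, 0.03, -0.01, 1], [-0.1, 0, 0, 0, 0.02, 0.03, 1], [-0.1, 0.01, 0, 0, 0.02, 0.03, 1], [-0.1, 0, 0, 0, 0.02, 0.03, 1], [-0.1, 0, 0, 0, 0.02, 0.03, 1], [-0.1, 0.01, 0, 0, 0.02, 0.03, 1], [0, 0, 0, 0, 0, 0, 1], [0, 0, 0, 0, 0, 0, 1], [0, 0, 0, 0, 0, 0, 1]])

```text
time_s: 41.25
tcp_pos: [0.6422, 0.0534, 0.1688]
tcp_rot: [-0.003, 0.02, 0.994, -0.11]
wrist_force: [-0.6, 0.2, -4.0]
grip_width: 0.0109
```

```bash
python3 tilt.py 1; python3 - <<'E'
from h import *
c=cam('scene'); cv2.imwrite('pics/s8.png',cv2.resize(c['img'][170:320,270:440,::-1],None,fx=4.5,fy=4))
E
```

```text
spout [0.6475 0.1865 0.077 ] tilt 0.22 rel throat [-0.0017 -0.0178] tcp [0.6422 0.0534 0.1688] w 0.0109
```

View pics/s8.png

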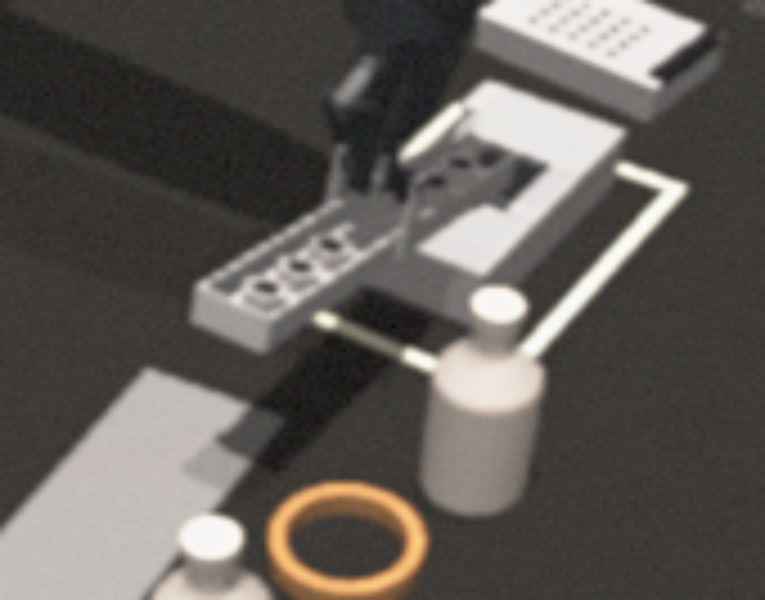

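>>> move_arm(targets=[[-0.1, 0, 0, 0.01, 0.02, 0.03, 1], [-0.1, 0.01, 0, 0, 0.02, 0.03, 1], [0, 0, 0, 0, 0, 0, 1], [0, 0, 0, 0, 0, 0, 1], [0, 0, 0, 0, 0, 0, 1]])

```text
time_s: 41.8
tcp_pos: [0.6428, 0.0556, 0.1719]
tcp_rot: [-0.003, 0.02, 0.992, -0.122]
wrist_force: [0.4, 0.4, -3.0]
grip_width: 0.0107
```

```bash
cat > v.py <<'E'
import sys
from h import *
c=cam('scene'); cv2.imwrite('pics/'+sys.argv[1],cv2.resize(c['img'][170:320,270:440,::-1],None,fx=4.5,fy=4))
E
python3 tilt.py 1; python3 v.py s9.png
```

```text
spout [0.6479 0.1864 0.0769] tilt 0.244 rel throat [-0.0013 -0.0179] tcp [0.6428 0.0556 0.1719] w 0.0107
```

View pics/s9.png

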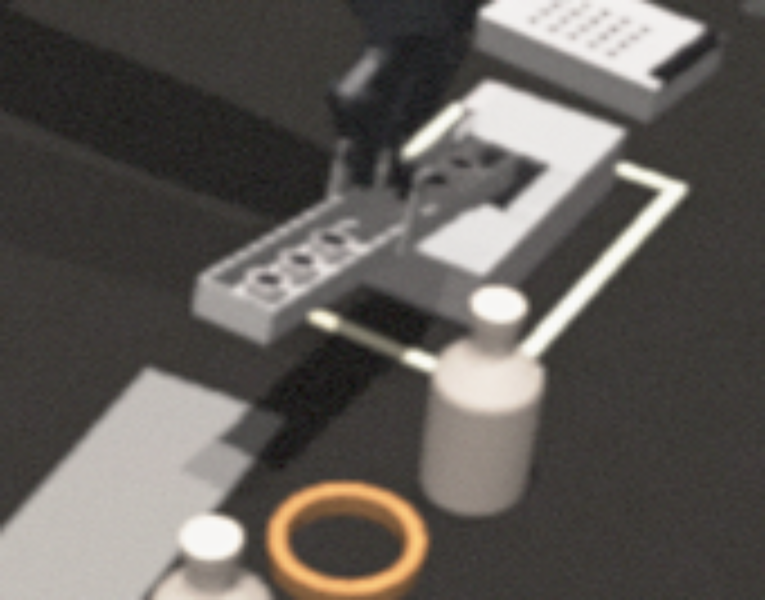

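>>> move_arm(targets=[[-0.1, 0, 0, 0, 0.02, 0.03, 1], [0, 0, 0, 0, 0, 0, 1], [0, 0, 0, 0, 0, 0, 1], [-0.1, 0.01, 0, 0, 0.02, 0.03, 1], [0, 0, 0, 0, 0, 0, 1], [0, 0, 0, 0, 0, 0, 1], [0, 0, 0, 0, 0, 0, 1]])

```text
time_s: 42.55
tcp_pos: [0.6428, 0.0576, 0.1749]
tcp_rot: [-0.003, 0.02, 0.991, -0.134]
wrist_force: [-0.4, 0.7, -2.8]
grip_width: 0.0112
```

```bash
python3 tilt.py 1; python3 v.py s10.png
```

```text
spout [0.6479 0.1861 0.0768] tilt 0.268 rel throat [-0.0013 -0.0182] tcp [0.6428 0.0576 0.1749] w 0.0112
```

View pics/s10.png

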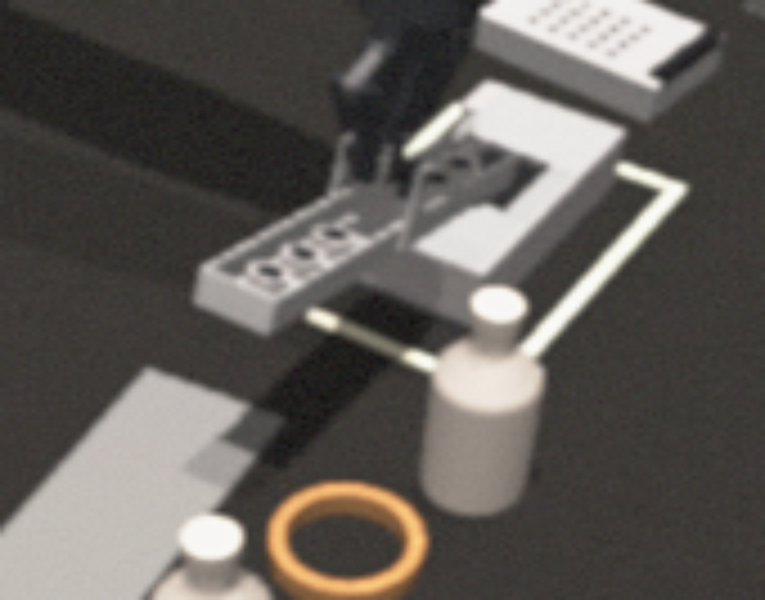

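>>> move_arm(targets=[[-0.1, 0, 0, 0, 0.02, 0.03, 1], [0, 0, 0, 0, 0, 0, 1], [-0.1, 0.01, 0, 0, 0.02, 0.03, 1], [0, 0, 0, 0, 0, 0, 1], [-0.1, 0, 0, 0, 0.02, 0.03, 1], [0, 0, 0, 0, 0, 0, 1], [-0.1, 0, 0, 0, 0.02, 0.03, 1], [0, 0, 0, 0, 0, 0, 1], [0, 0, 0, 0, 0, 0, 1]])

```text
time_s: 43.5
tcp_pos: [0.6428, 0.0616, 0.1809]
tcp_rot: [-0.003, 0.02, 0.987, -0.157]
wrist_force: [-0.1, 0.0, -3.7]
grip_width: 0.011
```

```bash
python3 tilt.py 1; python3 v.py s11.png
```

```text
spout [0.6477 0.1853 0.0768] tilt 0.316 rel throat [-0.0015 -0.019 ] tcp [0.6428 0.0616 0.1809] w 0.011
```

View pics/s11.png

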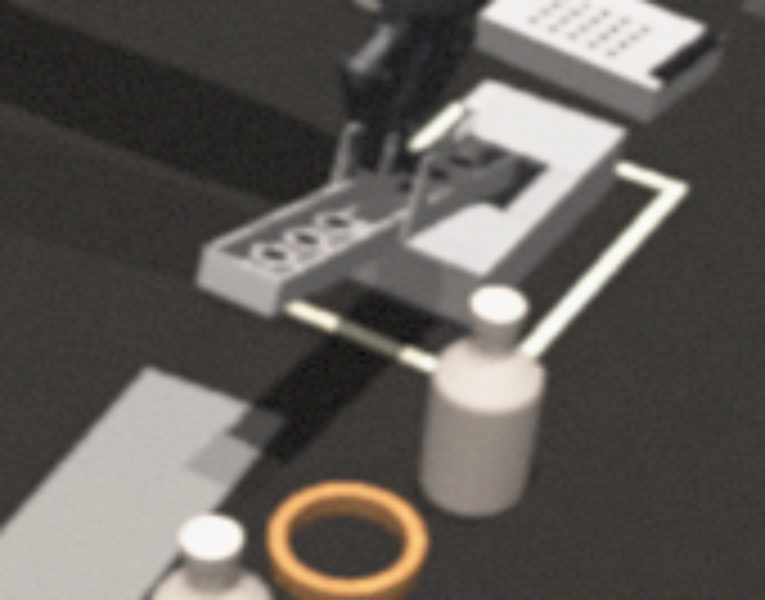

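```bash
python3 - <<'E'
from h import *
c=cam('top'); X=cloud(c); cv2.imwrite('pics/t11.png',cv2.resize(c['img'][150:330,160:420,::-1],None,fx=3,fy=3))
m=(abs(X[...,0]-.65)<.018)&(X[...,2]>.065)
for y in np.arange(-.12,.2,.02):
    k=m&(abs(X[...,1]-y)<.006)
    if k.sum(): print(round(y,2),k.sum(),np.round(np.percentile(X[...,2][k],[10,50,90]),3))
E
```

```text
-0.1 30 [0.166 0.174 0.18 ]
-0.08 98 [0.159 0.163 0.181]
-0.06 79 [0.154 0.167 0.176]
-0.04 83 [0.147 0.151 0.168]
-0.02 79 [0.143 0.156 0.163]
0.0 94 [0.134 0.139 0.157]
0.02 95 [0.128 0.144 0.223]
0.04 89 [0.122 0.259 0.272]
0.06 89 [0.214 0.288 0.305]
0.08 175 [0.114 0.416 0.434]
0.1 117 [0.448 0.455 0.461]
0.12 123 [0.436 0.44  0.442]
0.14 116 [0.43  0.433 0.436]
0.16 106 [0.42  0.426 0.429]
0.18 106 [0.412 0.419 0.424]
```

View pics/t11.png

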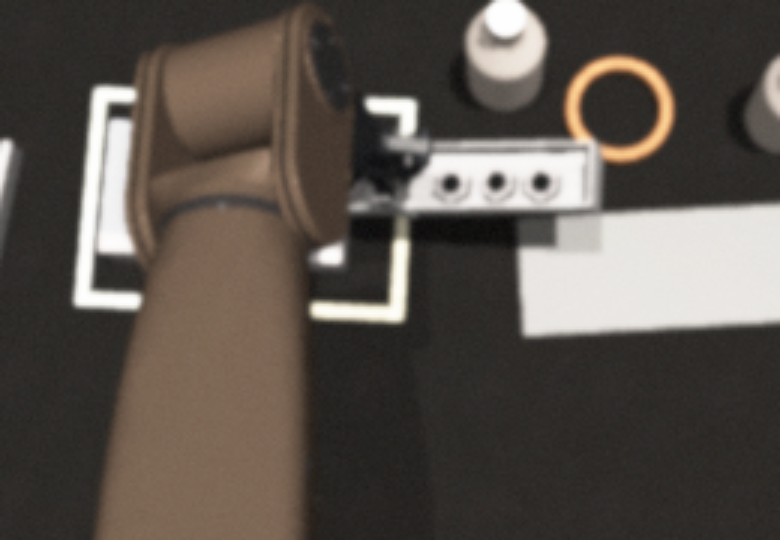

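>>> move_arm(targets=[[-0.15, 0.01, 0, 0, 0.04, 0.04, 1], [0, 0, 0, 0, 0, 0, 1], [0, 0, 0, 0, 0, 0, 1], [-0.15, 0.01, 0, 0, 0.04, 0.04, 1], [0, 0, 0, 0, 0, 0, 1], [0, 0, 0, 0, 0, 0, 1], [0, 0, 0, 0, 0, 0, 1]])

```text
time_s: 44.3
tcp_pos: [0.6428, 0.0656, 0.1849]
tcp_rot: [-0.004, 0.02, 0.984, -0.175]
wrist_force: [-0.3, -0.3, -4.5]
grip_width: 0.0108
```

```bash
python3 tilt.py 1; python3 v.py s12.png
```

```text
spout [0.6475 0.1854 0.0764] tilt 0.352 rel throat [-0.0017 -0.0189] tcp [0.6428 0.0656 0.1849] w 0.0108
```

View pics/s12.png

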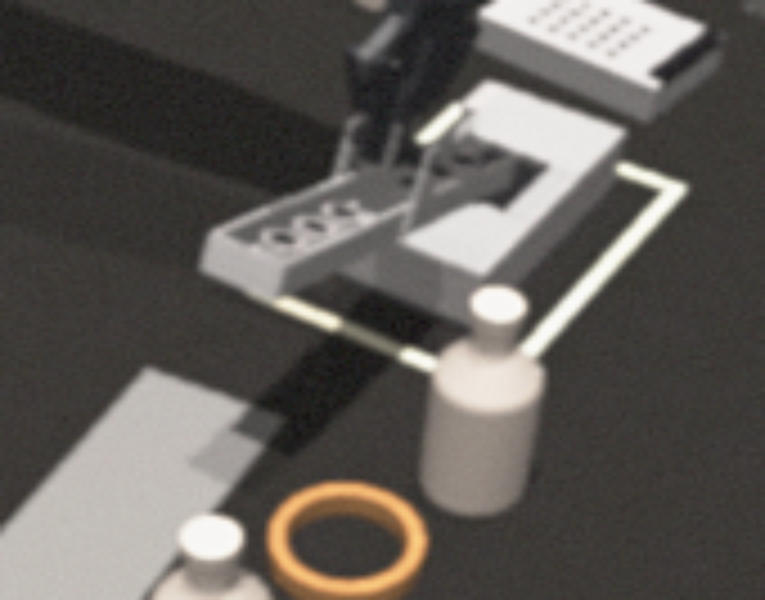

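>>> move_arm(targets=[[0, 0, 0, 0, 0, 0, 1], [0, 0, 0, 0, 0, 0, 1], [0, 0, 0, 0, 0, 0, 1], [0, 0, 0, 0, 0, 0, 1], [0, 0, 0, 0, 0, 0, 1]])

```text
time_s: 44.85
tcp_pos: [0.6428, 0.0655, 0.1849]
tcp_rot: [-0.004, 0.02, 0.984, -0.175]
wrist_force: [-0.5, -0.3, -4.0]
grip_width: 0.0107
```

```bash
python3 v.py s13.png
```

```text
(no output)
```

View pics/s13.png

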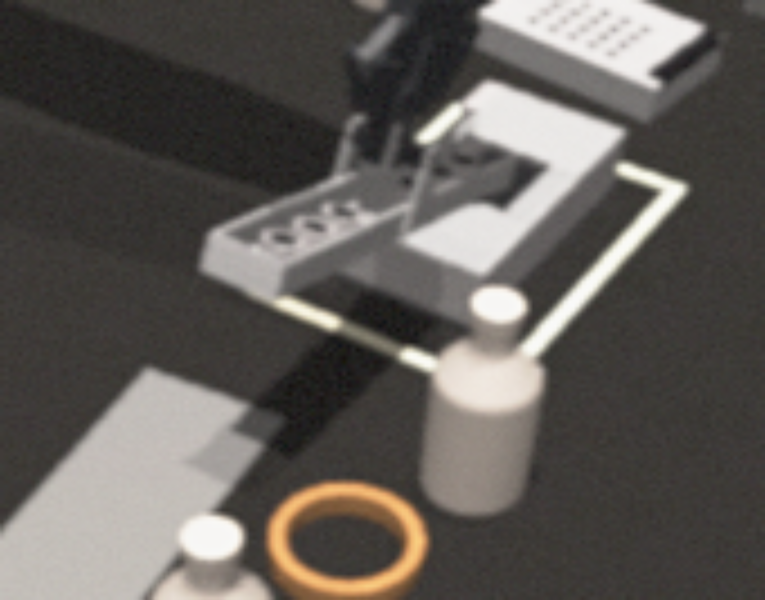

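>>> move_arm(targets=[[-0.15, 0.01, 0, 0, 0.04, 0.04, 1], [0, 0, 0, 0, 0, 0, 1], [-0.15, 0.01, 0, 0, 0.04, 0.04, 1], [0, 0, 0, 0, 0, 0, 1], [-0.15, 0.01, 0, 0, 0.04, 0.04, 1], [0, 0, 0, 0, 0, 0, 1], [0, 0, 0, 0, 0, 0, 1]])

```text
time_s: 45.6
tcp_pos: [0.6429, 0.0717, 0.1911]
tcp_rot: [-0.005, 0.019, 0.979, -0.202]
wrist_force: [-0.5, -0.8, -3.1]
grip_width: 0.011
```

```bash
python3 tilt.py 1; python3 v.py s14.png
```

```text
spout [0.6472 0.1855 0.0762] tilt 0.406 rel throat [-0.002  -0.0188] tcp [0.6429 0.0717 0.1911] w 0.011
```

View pics/s14.png

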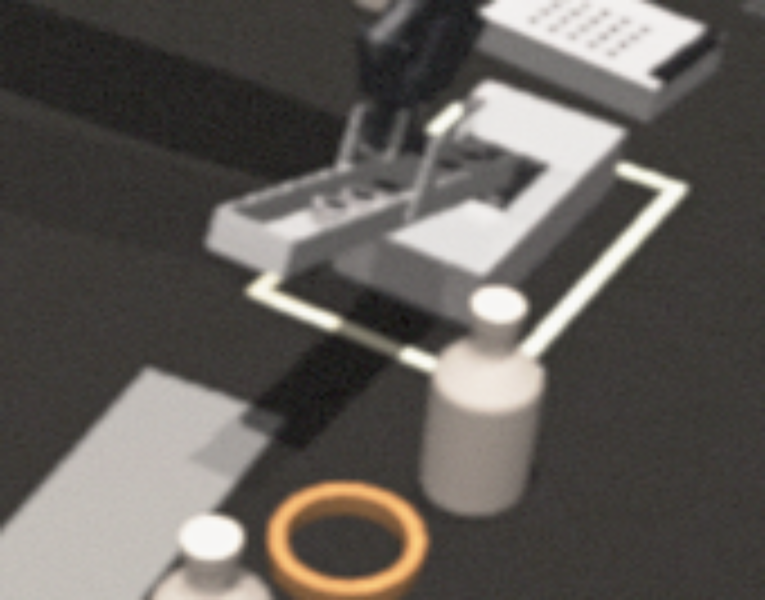

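>>> move_arm(targets=[[0, 0, 0, 0, 0, 0, 1], [0, 0, 0, 0, 0, 0, 1], [0, 0, 0, 0, 0, 0, 1]])

```text
time_s: 45.95
tcp_pos: [0.6429, 0.0714, 0.1911]
tcp_rot: [-0.005, 0.02, 0.979, -0.202]
wrist_force: [0.3, 0.5, -3.2]
grip_width: 0.0109
```

```bash
python3 v.py s15.png
```

```text
(no output)
```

View pics/s15.png

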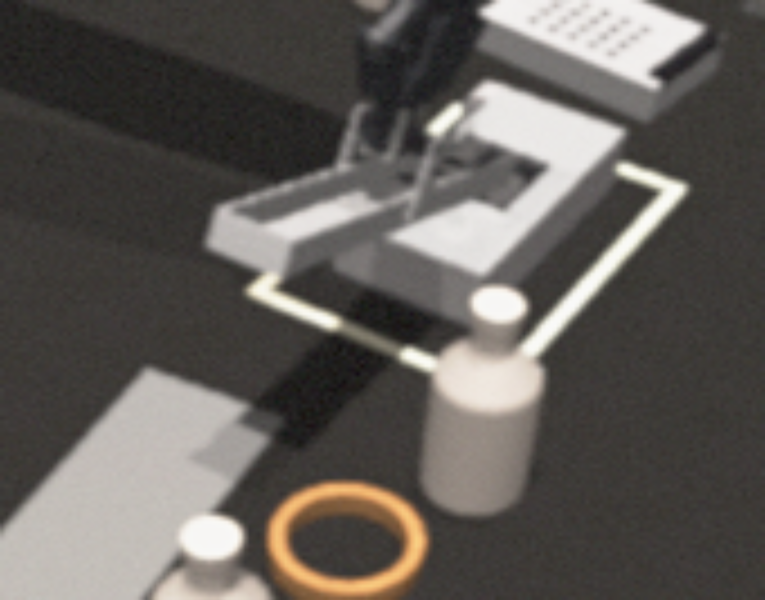

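Nuts are flowing into the throat, so I'll hold here.

>>> move_arm(targets=[[0, 0, 0, 0, 0, 0, 1], [0, 0, 0, 0, 0, 0, 1], [0, 0, 0, 0, 0, 0, 1], [0, 0, 0, 0, 0, 0, 1], [0, 0, 0, 0, 0, 0, 1], [0, 0, 0, 0, 0, 0, 1], [0, 0, 0, 0, 0, 0, 1], [0, 0, 0, 0, 0, 0, 1]])

```text
time_s: 46.8
tcp_pos: [0.6428, 0.0715, 0.1909]
tcp_rot: [-0.005, 0.02, 0.979, -0.202]
wrist_force: [0.5, -0.3, -1.9]
grip_width: 0.011
```

```bash
python3 v.py s16.png
```

```text
(no output)
```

View pics/s16.png

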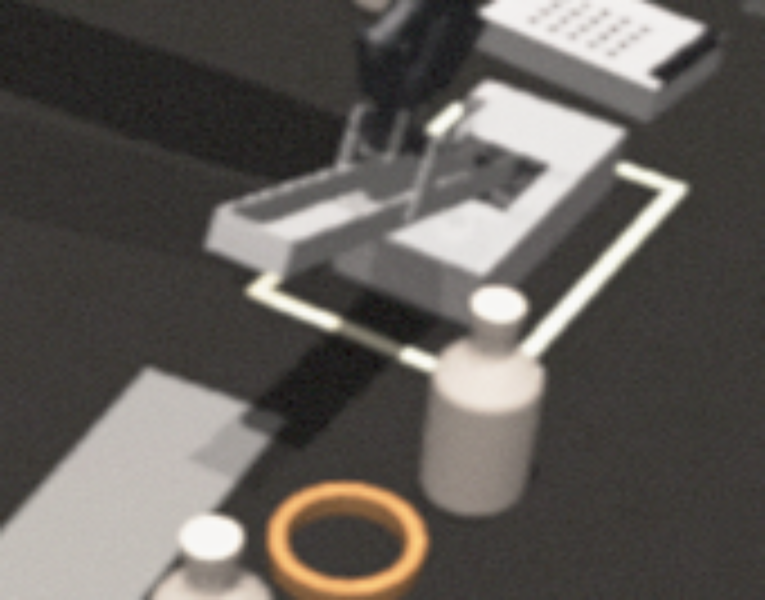

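>>> move_arm(targets=[[-0.3, 0.01, 0, 0, 0.08, 0.1, 1], [-0.3, 0.01, 0, 0, 0.08, 0.1, 1], [0, 0, 0, 0, 0, 0, 1], [0, 0, 0, 0, 0, 0, 1], [0, 0, 0, 0, 0, 0.3, 1], [0, 0, 0, 0, 0, 0.6, 1], [0, 0, 0, 0, 0, 0.6, 1], [0.8, -0.03, 0, 0, -0.3, 0.2, 1], [0.8, -0.03, 0, 0, -0.5, 0, 1], [0.8, -0.03, 0, 0, -0.5, 0, 1], [0.8, -0.03, 0, 0, -0.5, 0, 1]])

```text
time_s: 47.95
tcp_pos: [0.6428, -0.0116, 0.2881]
tcp_rot: [-0.001, 0.019, 0.999, -0.045]
wrist_force: [-0.2, 0.4, -2.1]
grip_width: 0.0108
```

```bash
python3 go.py .598 -.2035 .2 .05; python3 tilt.py 1; python3 - <<'E'
from h import *
c=cam('scene'); cv2.imwrite('pics/s17.png',cv2.resize(c['img'][100:340,180:460,::-1],None,fx=2.8,fy=2.5))
E
```

```text
units shift [-0.9  -3.84 -1.76] turnz 0.74 q6 target -1.95
level fix turn units [ 0.755 -0.034  0.   ] tcp [ 0.6428 -0.0116  0.2881] w 0.0108 t 47.95 F [-0.2  0.4 -2.1]
spout [0.6484 0.1322 0.2142] tilt 0.091 rel throat [-0.0008 -0.0721] tcp [ 0.6428 -0.0116  0.2881] w 0.0108
```

View pics/s17.png

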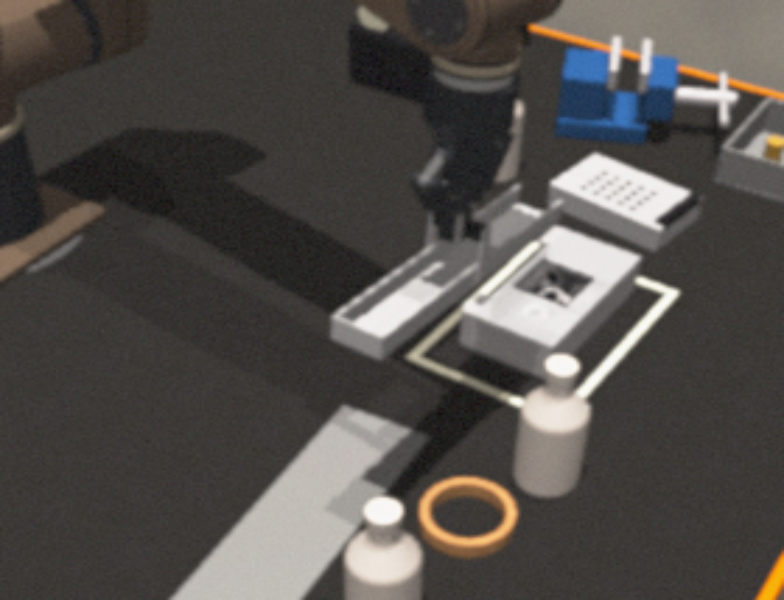

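>>> move_arm(targets=[[0.75, -0.03, 0, 0, -0.4, 0, 1], [0, 0, 0.15, -0.14, -0.6, 0, 1], [0, 0, 0.15, -0.14, -0.65, -0.3, 1], [0, 0, 0.15, -0.14, -0.65, -0.5, 1], [0, 0, 0.15, -0.14, -0.65, -0.6, 1], [0, 0, 0.15, -0.14, -0.6, -0.4, 1], [0, 0, 0.15, -0.12, -0.4, 0, 1], [0, 0, 0, 0, 0, 0, 1], [0, 0, 0, 0, 0, 0, 1]])

```text
time_s: 48.9
tcp_pos: [0.602, -0.2086, 0.197]
tcp_rot: [-0.001, -0.034, 0.999, -0.002]
wrist_force: [-0.2, 0.2, -2.2]
grip_width: 0.0107
```

```bash
python3 go.py .602 -.215 .0688 .07; python3 chute.py c9.png .1
```

```text
units shift [ 0.   -0.13 -2.56] turnz 0.02 q6 target -1.98
level fix turn units [ 0.038 -0.017  0.   ] tcp [ 0.602  -0.2086  0.197 ] w 0.0107 t 48.9 F [-0.2  0.2 -2.2]
```

View pics/c9.png

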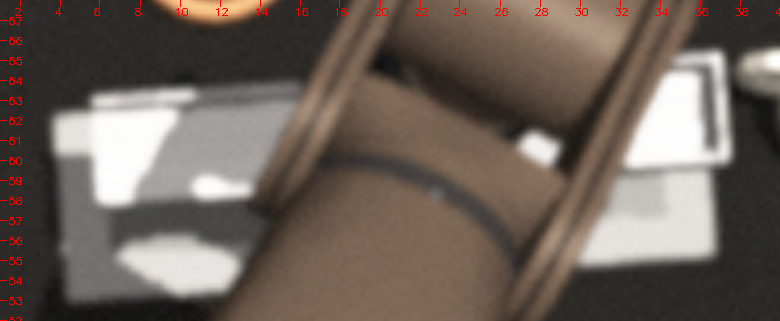

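>>> move_arm(targets=[[0.03, -0.01, 0, 0, 0.05, -0.7, 1], [0, 0, 0, 0, 0, -0.8, 1], [0, 0, 0, 0, 0, -0.6, 1], [0, 0, 0, 0, 0, -0.25, 1], [0, 0, 0, 0, 0, -0.1, 1], [0, 0, 0, 0, 0, 0, 1], [0, 0, 0, 0, 0, -0.06, 1], [0, 0, 0, 0, 0, -0.03, 1], [0, 0, 0, 0, 0, 0, 1]])

```text
time_s: 49.85
tcp_pos: [0.6023, -0.2058, 0.0699]
tcp_rot: [-0.0, -0.034, 0.999, -0.001]
wrist_force: [-1.5, -0.7, -2.7]
grip_width: 0.0107
```

```bash
python3 go.py .602 -.206 .0688 .07
```

```text
units shift [-0.01 -0.   -0.02] turnz 0.01 q6 target -1.97
level fix turn units [ 0.01  -0.004  0.   ] tcp [ 0.6023 -0.2058  0.0699] w 0.0107 t 49.85 F [-1.5 -0.7 -2.7]
```

>>> move_arm(targets=[[0, 0, 0, 0, 0, -0.03, 1], [0, 0, 0, 0, 0, 0, 1]])

```text
time_s: 50.05
tcp_pos: [0.6023, -0.2058, 0.0689]
tcp_rot: [-0.0, -0.034, 0.999, -0.0]
wrist_force: [-1.9, 0.4, 4.4]
grip_width: 0.0107
```

>>> move_arm(targets=[[0, 0, 0, 0, 0, 0, 0.7], [0, 0, 0, 0, 0, 0, 0.5], [0, 0, 0, 0, 0, 0, 0.4], [0, 0, 0, 0, 0, 0, 0.4], [0, 0, 0, 0, 0, 0.4, 0.4], [0, 0, 0, 0, 0, 0.8, 0.4], [0, 0, 0, 0, 0, 0.8, 0.4], [0, 0, 0, -0.7, 0, 0.6, 0.4], [0, 0, 0, -0.8, 0, 0, 0.4], [0, 0, 0, -0.8, 0, 0, 0.4], [0, 0, 0, 0, 0, 0, 0.4]])

```text
time_s: 51.15
tcp_pos: [0.4825, -0.2042, 0.1958]
tcp_rot: [-0.003, -0.034, 0.999, 0.001]
wrist_force: [0.9, -0.4, -0.3]
grip_width: 0.0516
```

```bash
python3 st.py; python3 chute.py c10.png .03; python3 - <<'E'
from h import *
c=cam('scene'); cv2.imwrite('pics/s18.png',c['img'][:,:,::-1]); cv2.imwrite('pics/s18b.png',cv2.resize(c['img'][180:260,310:430,::-1],None,fx=6,fy=6))
c=cam('top'); cv2.imwrite('pics/t18b.png',cv2.resize(c['img'][170:270,170:310,::-1],None,fx=5,fy=5,interpolation=cv2.INTER_CUBIC))
E
python3 bin.py b8.png
```

```text
t 51.15 tcp [ 0.4825 -0.2042  0.1958] F [ 0.9 -0.4 -0.3] w 0.0516 q6 [-0.59  0.01  1.99 -0.    1.14 -2.23]
toolz [-0.006  0.002 -1.   ] tooly [-0.067  0.998  0.002] yaw err of tool y from +y (ccw+) 0.067
bin ctr [0.6493 0.2043 0.06  ] yaw -0.046 edge 0.06712661400586359
 in outline x,y [-0.0016  0.0098] dyaw -0.02
L post pt [0.5983 0.2927] tcp x contact 0.5873
R post pt [0.5904 0.1209] tcp x contact 0.5794
```

View pics/c10.png

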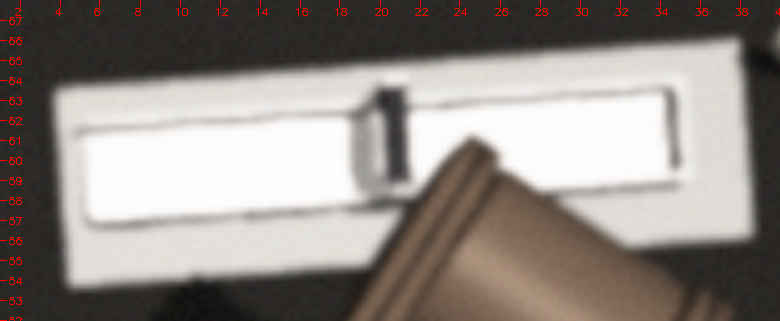

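View pics/s18.png

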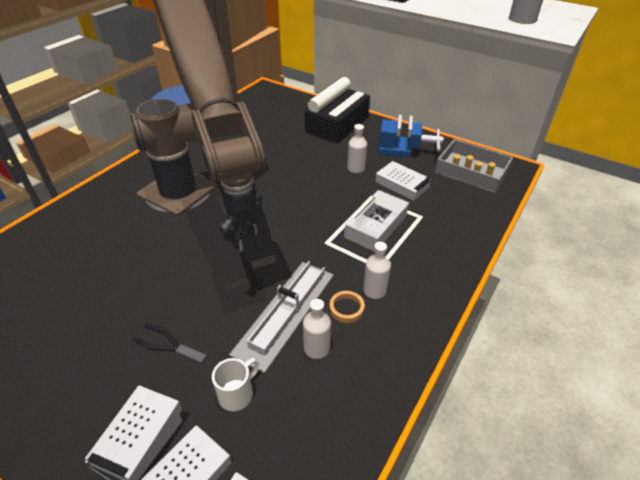

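View pics/s18b.png

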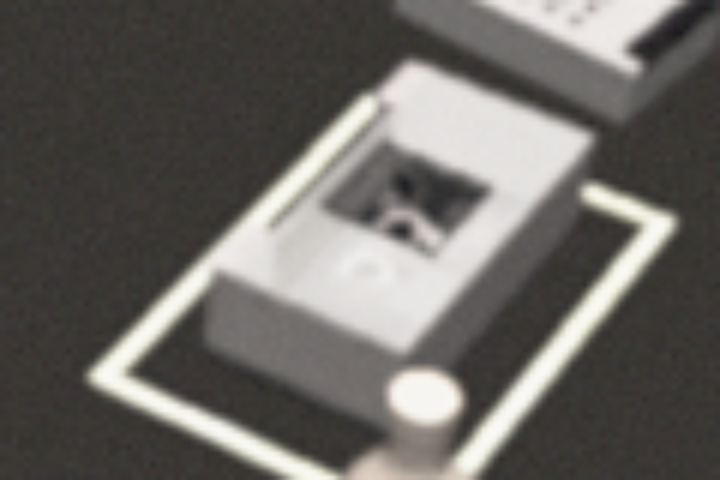

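View pics/t18b.png

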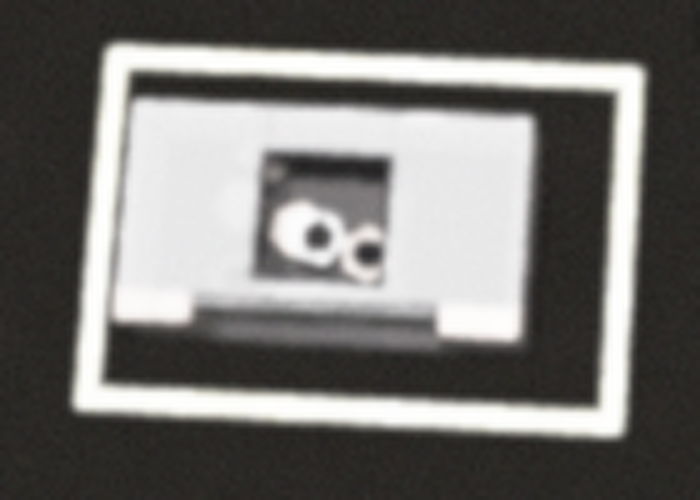

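```bash
python3 - <<'E'
from h import *
def en(n,u0,u1,v0,v1,lo,hi):
    c=cam(n); im=c['img'][v0:v1,u0:u1,::-1].astype(float); im=np.clip((im-lo)/(hi-lo)*255,0,255).astype(np.uint8); X=cloud(c)
    return cv2.resize(im,None,fx=5,fy=5,interpolation=cv2.INTER_CUBIC),X
a,X=en('top',185,285,180,245,170,255); b,Y=en('scene',330,430,185,250,150,230)
cv2.imwrite('pics/en.png',np.vstack([a,b]))
for n,Z in(('top',X),('scene',Y)):
    m=(abs(Z[...,0]-.649)<.04)&(abs(Z[...,1]-.204)<.09)&(Z[...,2]>.02)
    d=m&(abs(Z[...,1]-.204)>.036)
    print(n,np.round(np.percentile(Z[...,2][d],[1,10,50,90,99,100]),4))
    k=m&~d; print(np.round(np.percentile(Z[...,2][k],[1,10,50,90,99,100]),4))
E
```

```text
top [0.0535 0.0568 0.0602 0.0636 0.0665 0.0685]
[0.0203 0.0231 0.059  0.0633 0.0663 0.0679]
scene [0.022  0.0569 0.06   0.0626 0.0644 0.0657]
[0.0206 0.0287 0.0592 0.0625 0.0649 0.0675]
```

View pics/en.png

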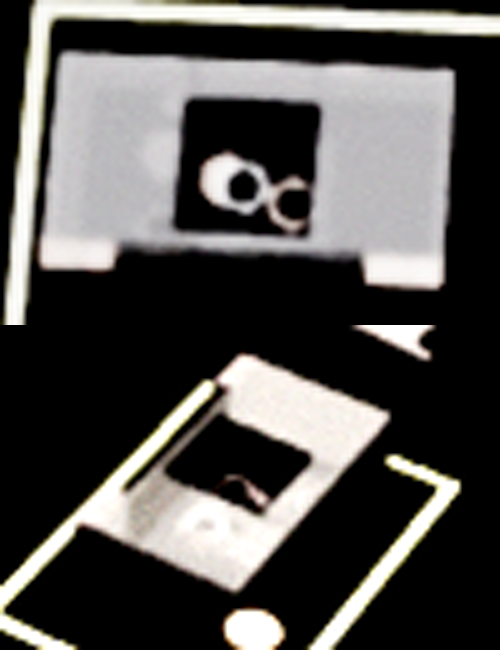

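```bash
python3 -c "
from station import ctrl
print(ctrl.job_done())"
```

```text
the job is handed in; nothing more can be done
None
```

I walked the bin into its outline, emptied all six nuts through the throat, put the chute back on its mat, and handed the job in at about 51 s of the 208 s allowed. The hand-in gives no verdict.

- **Bin:** I pushed it alternately on the left and right steel corner posts. My last measurement put it -1.6 mm in x and +9.8 mm in y from the outline's centre, with a yaw error of -0.02 rad. I saw no sign of contact with the window or clear top, though I had no direct reading of that force.
- **Nuts:** Nut 6 was knocked aside by the scene early on, so I found it again before picking it up. With all six in the chute, I held the spout about 18 mm short of the throat's centre and tilted.
- **Tilt:** The nuts only started sliding at about 0.4 rad (23°), not the 11° in the brief.
- **Chute:** It stands upright and empty on its mat, about 15 mm from the mat's centre.

**Last checks:**
- The wrist load dropped by about the weight of six nuts when they slid out.
- No nuts are visible on the bench or in the chute, and depth shows none lying on the clear top.
- The bystanders look unmoved, and the gripper was clear of everything.

I could see only some of the nuts inside the bin: two or three through the throat and faint outlines under the top. The count of six therefore rests on the weight drop and the clean bench.

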